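# Set up the glaze-spraying spinner with bisque vases

## Robot

A 6-joint arm with a two-finger parallel gripper is mounted at the origin on the work surface. World frame = base frame: x ahead of the robot, y to its left, z up, the work surface at z = 0. Lengths are in m, angles in rad, forces in N, time in s.
With the tool pointing down it reaches from about 0.35 to 0.975 m from the base axis. Payload 4.9 kg.
Tool frame: the origin (TCP) lies midway between the tips of the shut fingers; the grasp point (between the pads) lies 19 mm behind it (manip.pinch_z is the distance from the TCP to the grasp point, in m); z points along the fingers, y is the direction in which the jaws open and shut (so a half turn about z gives the same grasp; the last joint's range is limited). The gripper opens to 85 mm and grips with 20 to 120 N. Pads are 22 mm wide; open, the fingers measure 114 mm over their backs; the gripper's body (76 mm by 85 mm) begins 54 mm behind the grasp point. The pads swing forward as they close: fully open they stand 13 mm farther back than shut.
Start: joints at [-1.226, 0.053, 1.613, -0, 1.476, -0.119], TCP at [0.28, -0.559, 0.231] pointing down, gripper open.
Joint ranges: [-3.01, 3.01], [-1.01, 2.22], [0.06, 2.58], [-1.02, 4.17], [0.09, 2.62], [-3.14, 3.14]. Speed limits (rad/s): [2.57, 2.57, 3.14, 3.14, 3.14, 3.14].

## Interface

Orientations are given as a unit quaternion [w, x, y, z].
In Python, from plant import manip gives the robot as it stands.
- The arm moves only by the tool drive_tool, never from a script. Its argument "commands" is text: rows parted by semicolons, each of 5 numbers parted by spaces: the finger opening in mm, from 0 to 85.4, then the shift along the tool's x, y, z in units of 30 mm (1.0 is 30 mm), then the turn about the tool's z in degrees. A call has exactly 8 rows; each row shifts and turns the commanded pose from where the row before left it, along the tool's axes as they then stand; what a row does not reach is not made up. A row lasts 1/8 s, in which the tool goes at most 62.5 mm and 10.7 degrees, less where a joint would pass 70% of its speed; a pose out of reach is approached as far as the arm can. A call is refused whole if a number of a shift passes 1 or a number of a turn 10.7, either way. A call with a gripper value outside its range is refused whole. The fingers move at their own pace and stop on an object; the grip force is fixed at half the most. Time passes only in rows, so rows that do not move let the fingers close, or fill a call up. It gives the time, the measured TCP pose, the force and the opening at its end, in the units of the state.
- manip.state(): the state, without advancing time (a new reading comes with each control period).
- manip.grab_frame(name): name is "side" or "top"; returns the picture (420x560x3 uint8, red, green, blue); there is no depth.
- manip.camera_params(name): a dict with "fx", "fy", "cx", "cy" (pixels), "distortion" ([k1, k2, p1, p2, k3] as OpenCV has them; the pictures are not rectified), "xyz" and "orientation" of the camera in the world. Camera axes: x right, y down, z forward; pixel columns grow to the right and rows downward; lengths in m; the calibration is good to about 2 mm. A picture is of the moment at which its call begins. camera_params takes no time and is no camera call.
- manip.job_done(): hands the job in, once; it reports no verdict.
The state is a dict: "time": time; "joint_pos": joint angles; "joint_vel": joint speeds; "joint_efforts": joint torques, N m; "tool_pos": TCP position; "tool_rot": TCP orientation; "contact_force": force on the tool from outside, world axes, zero at the start; "ft_torque": the same for the moment, N m; "gripper_width": opening from 0.0 (shut) to 1.0 (fully open).
Only numpy, scipy, OpenCV 4.12 (cv2) and the standard library are available. Lean on these libraries where they do the work, as an engineer would, in place of code of your own. Each camera call takes 0.05 s, during which the arm holds its last target. There are 200 camera calls.

## Task

Get the spray spinner ready: fit all three ware rests from the wooden rack into the hubs, each turned so that its flatted shank enters the slot and its shoulder sits fully home, then stand every bisque vase that is on the bench upright and centred on a rest, one to a rest. Only when all is loaded, slide the speed control up level with the white clip and leave it there, without shifting the clip. Leave the jar, the sanding block and the kiln prop where they are.

Things in the scene. Friction and masses are not known exactly. Their poses are not given: they have to be found in the camera images.
- rest0: ware rest, one of 3 alike: head 22 thick, 60 long (x), two flats 40 apart (y), dark pad on top; below it a steel shank 35 long, 18 across with flats 10 apart parallel to the head's, last 8 tapered (mm). Origin on the axis at the head's underside (shoulder), z up. Fits either way round. 160 g. Starts in the wooden rack, shoulder on the rack's top, turned at random.
- rest1: ware rest, one of 3 alike: head 22 thick, 60 long (x), two flats 40 apart (y), dark pad on top; below it a steel shank 35 long, 18 across with flats 10 apart parallel to the head's, last 8 tapered (mm). Origin on the axis at the head's underside (shoulder), z up. Fits either way round. 160 g. Starts in the wooden rack, shoulder on the rack's top, turned at random.
- rest2: ware rest, one of 3 alike: head 22 thick, 60 long (x), two flats 40 apart (y), dark pad on top; below it a steel shank 35 long, 18 across with flats 10 apart parallel to the head's, last 8 tapered (mm). Origin on the axis at the head's underside (shoulder), z up. Fits either way round. 160 g. Starts in the wooden rack, shoulder on the rack's top, turned at random.
- hub0_mouth (a point): mouth of a spinner hub: centre of its slot (18.5 x 12.5 mm, 42 deep) in the flat top face; x along the slot, y across, z up. 64 mm above the bench, 6 above the deck; hubs 50 across, 100 apart. Stands at a random angle, turns only above 0.12 N m. A rest is home with its shoulder on this face, its x along the slot either way.
- hub1_mouth (a point): mouth of a spinner hub: centre of its slot (18.5 x 12.5 mm, 42 deep) in the flat top face; x along the slot, y across, z up. 64 mm above the bench, 6 above the deck; hubs 50 across, 100 apart. Stands at a random angle, turns only above 0.12 N m. A rest is home with its shoulder on this face, its x along the slot either way.
- hub2_mouth (a point): mouth of a spinner hub: centre of its slot (18.5 x 12.5 mm, 42 deep) in the flat top face; x along the slot, y across, z up. 64 mm above the bench, 6 above the deck; hubs 50 across, 100 apart. Stands at a random angle, turns only above 0.12 N m. A rest is home with its shoulder on this face, its x along the slot either way.
- vase0: a plain unglazed bisque bud vase (tapering bottle), 112 mm tall, about 170 g; foot 52 to 54 mm and belly 66 mm across, straight round neck 26 mm across from 72 mm up to the open rim at 112 mm. Origin at the centre of the underside of its foot, z up along its axis. May be absent (None all the time).
- vase1: a plain unglazed bisque bud vase (round-bellied, short neck), 96 mm tall, about 150 g; foot 52 to 54 mm and belly 68 mm across, straight round neck 28 mm across from 56 mm up to the open rim at 96 mm. Origin at the centre of the underside of its foot, z up along its axis. May be absent (None all the time).
- vase2: a plain unglazed bisque bud vase (slim, thick neck), 118 mm tall, about 180 g; foot 52 to 54 mm and belly 62 mm across, straight round neck 30 mm across from 78 mm up to the open rim at 118 mm. Origin at the centre of the underside of its foot, z up along its axis. May be absent (None all the time).
- vase3: a plain unglazed bisque bud vase (low belly, narrow neck), 104 mm tall, about 140 g; foot 52 to 54 mm and belly 68 mm across, straight round neck 24 mm across from 62 mm up to the open rim at 104 mm. Origin at the centre of the underside of its foot, z up along its axis. May be absent (None all the time).
- speed (a joint): position of the spinner's speed slide along its track, m: 0 at the stopped end, up to 0.12; grows towards the spinner's +y. Friction about 1.5 N; it stays where it is left.
- speed_top (a point): centre of the top of the speed slide's black grip: a block 28 mm (x, across the track) x 20 mm (y, along the track) x 40 mm tall, standing on the track on the spinner's front ledge (the side towards the robot, 103 mm from the hubs' line). Axes are the spinner's: y along the track in the sense of growing speed. Top about 95 mm above the bench; track housing 40 x 170, 14 high.
- clip_pointer (a point): pointer of the small white clip on the far edge of the speed track, 16 mm wide, 59 mm above the bench: it marks the tested speed. Same axes as speed_top; the slide is at the mark when both have the same y in these axes. The clip differs in place from start to start and is not to be moved.
- rack: wooden rack block, lying loose on the bench (700 g), 300 x 78 x 46 mm with three square 24 mm holes 100 mm apart along its x. Origin at the centre of its underside.
- spinner: three-head spray spinner, fixed: a grey deck 110 x 310 mm, 58 mm high, with three hubs in line along its y, and towards the robot a ledge 88 mm deep, 40 mm high, with the speed slide; motor behind. Origin on the bench below the middle hub; x away from the robot, y along the hubs' line.
- glaze_jar: bystander: closed white glaze jar, 72 mm across, 78 mm tall. Origin under its centre.
- sanding_block: bystander: wooden sanding block 34 x 75 x 26 mm. Origin under its centre.
- kiln_prop: bystander: hollow ceramic kiln prop, 44 mm across, 75 mm tall. Origin under its centre.
Things that resemble listed ones, but are neither listed nor needed, are in the scene too. Leave any blue or orange look-alike of the vase3 alone. What is shaped like the rest2 but green or turquoise is not meant.

How it is judged:
By the outcome, as a careful person would: the job done as asked, in the order asked, and still so for the second after the job is handed in, with the robot touching nothing.
Of vase0, vase1, vase2, vase3 only 2 to 3 are there at a start; the rules pass over those that are not, and their reading is None.
At some moment in a run one of rack may be knocked a few centimetres aside while the robot is not near it.
Once in a run the grip may slacken for a moment while it holds something.
It also fails if it takes over 210 s, if anything falls off the work surface, if the arm or the gripper's body presses on something with over 40 N, if the wrist force passes 120 N, or if a joint passes its speed limit or range.

## Working session

There is one attempt and no reset: what is moved stays moved. The work goes in short steps, Python scripts to look and compute and a tool call to move; the robot and the scene stay as the last step left them, time stands still between calls to the robot, and variables do not carry over. Pictures are saved under pics/ and viewed, about 12 in all and at most 16, crops included, and the job is handed in when it is done.

Besides the shell and the picture viewer there is one more tool, called after "Request:" in YAML: its name, and indented under it one key for each argument. drive_tool: Moves the arm, as the interface text tells. Its arguments: {"type":"object","properties":{"commands":{"type":"string"}},"required":["commands"]}

```bash
ls; mkdir -p pics
cat > h.py <<'E'
import numpy as np,cv2
from plant import manip
from scipy.spatial.transform import Rotation as R
def rot(q): return R.from_quat([q[1],q[2],q[3],q[0]]).as_matrix()
def cam(n):
    p=manip.camera_params(n);K=np.array([[p['fx'],0,p['cx']],[0,p['fy'],p['cy']],[0,0,1.]])
    return K,np.array(p['distortion'],float),np.array(p['xyz']),rot(p['orientation'])
def ray(n,uv):
    K,d,c,M=cam(n);q=cv2.undistortPoints(np.array(uv,float).reshape(-1,1,2),K,d).reshape(-1,2)
    return c,np.c_[q,np.ones(len(q))]@M.T
def plane(n,uv,z):
    c,r=ray(n,uv);return c+r*((z-c[2])/r[:,2])[:,None]
def proj(n,P):
    K,d,c,M=cam(n);Q=(np.array(P,float).reshape(-1,3)-c)@M
    return cv2.projectPoints(Q,np.zeros(3),np.zeros(3),K,d)[0].reshape(-1,2)
def shot(n,name,crop=None,s=1):
    a=manip.grab_frame(n);np.save(f'pics/{name}.npy',a)
    save(a,name,crop,s);return a
def save(a,name,crop=None,s=1):
    if crop: a=a[crop[1]:crop[3],crop[0]:crop[2]]
    cv2.imwrite(f'pics/{name}.png',cv2.resize(a[:,:,::-1],None,fx=s,fy=s,interpolation=cv2.INTER_CUBIC))
E
python3 - <<'E'
from h import *
print(manip.state())
for n in('top','side'):
    shot(n,n+'0',s=1.4);print(manip.camera_params(n))
E
```

```text
pics
{'time': 0.0, 'joint_pos': array([-1.22599642e+00,  5.33475102e-02,  1.61432411e+00,  1.99963235e-05,
        1.47598600e+00, -1.18973747e-01]), 'joint_vel': array([ 0.00085166, -0.00076099,  0.00090561, -0.00037368,  0.00029533,
       -0.00046902]), 'joint_efforts': array([-3.66947988e-04, -3.93673968e+01, -3.70179319e+01, -1.62128558e-04,
        6.90528075e-03, -7.53243739e-06]), 'tool_pos': array([ 0.27938408, -0.55837326,  0.23005083]), 'tool_rot': array([-1.02702635e-03,  9.73234209e-01,  2.29813203e-01, -1.06444004e-04]), 'contact_force': array([ 0.20018505, -0.25736901,  0.18881493]), 'ft_torque': array([-0.05234931, -0.00402899,  0.00804616]), 'gripper_width': 1.0007770311868827}
{'fx': 405.230874310462, 'fy': 405.230874310462, 'cx': 271.3136880088296, 'cy': 210.49124258488473, 'distortion': array([-0.00779238,  0.        ,  0.        ,  0.        ,  0.        ]), 'xyz': array([ 0.411813  , -0.01945388,  1.15063138]), 'orientation': array([ 0.0437726 , -0.70037242,  0.71112067, -0.04324138])}
{'fx': 454.4614487861957, 'fy': 454.4614487861957, 'cx': 283.4919720809428, 'cy': 209.56787798876596, 'distortion': array([-0.1223366,  0.       ,  0.       ,  0.       ,  0.       ]), 'xyz': array([ 0.363923  , -1.12010637,  1.08166793]), 'orientation': array([-0.41129393,  0.90767579, -0.07902512,  0.02677672])}
```

View pics/top0.png

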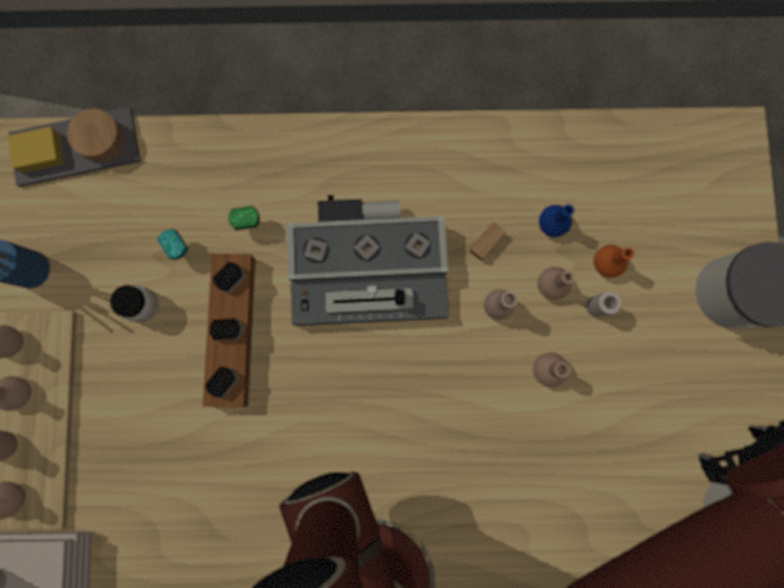

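View pics/side0.png

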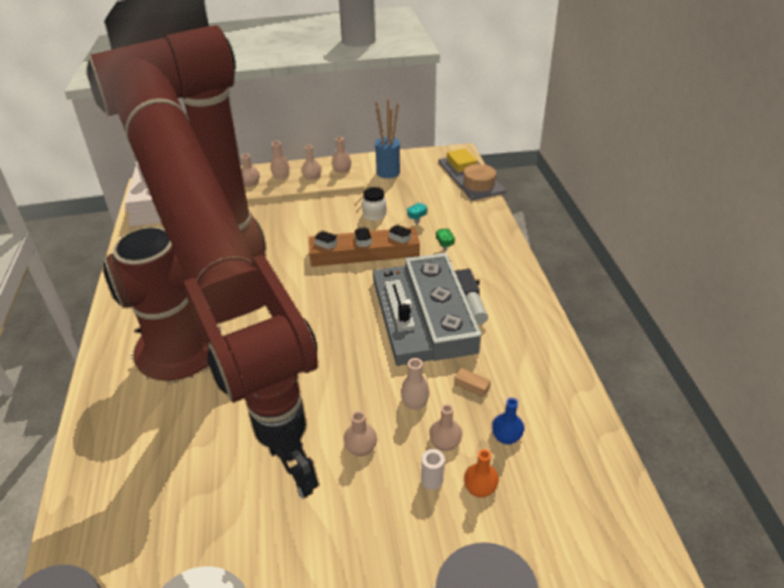

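Top view (1.4x): rack at (230,330) with 3 dark-padded rests, spinner with hubs at (316,250), (367,247), (418,244), slide at (400,297), clip (372,289). Bisque vases stand at (500,303), (556,283) and (551,370). The white hollow piece at (603,304) is the kiln prop. Blue, orange, green and turquoise are look-alikes to leave.

Run:
```python
from h import *
a=np.mean([manip.grab_frame('top') for _ in range(4)],0).clip(0,255).astype(np.uint8)
np.save('pics/topavg.npy',a)
g=np.clip(a.astype(float)*1.7,0,255).astype(np.uint8)
save(g,'c1',(140,140,330,295),4); save(g,'c2',(325,135,465,285),4)
```

```text
(no output)
```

View pics/c1.png

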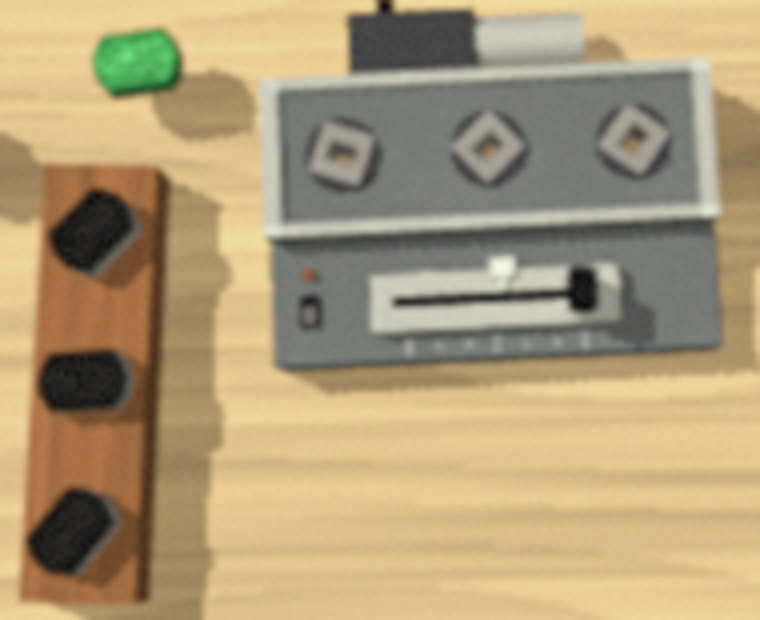

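View pics/c2.png

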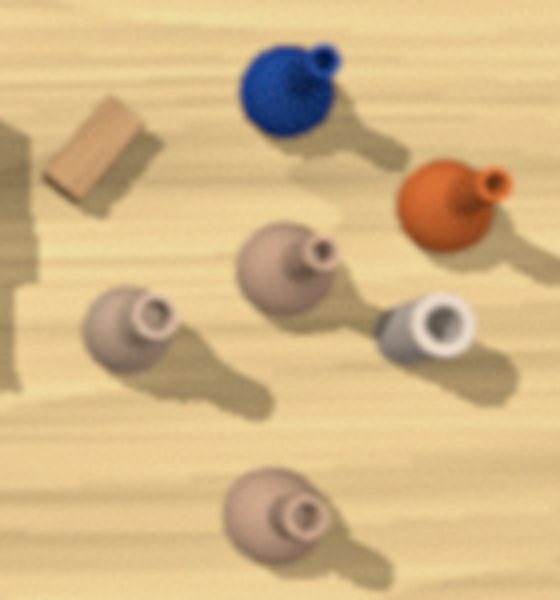

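Run:
```python
from h import *
a=np.load('pics/topavg.npy').astype(float);s=8
# hubs
ca=lambda u,v:((u+.5)/4-.5+140,(v+.5)/4-.5+140)
hsv=cv2.cvtColor(a.astype(np.uint8),cv2.COLOR_RGB2HSV)
def axis(pts,w=None):
    w=np.ones(len(pts)) if w is None else w
    m=(pts*w[:,None]).sum(0)/w.sum();q=pts-m;C=(q*w[:,None]).T@q/w.sum();l,V=np.linalg.eigh(C)
    return m,np.degrees(np.arctan2(V[1,1],V[0,1])),np.sqrt(l)
P=[]
for i,(u,v) in enumerate([(343,154),(489,148),(634,141)]):
    x,y=ca(u,v);x0,y0=int(x)-12,int(y)-12
    c=cv2.resize(a[y0:y0+25,x0:x0+25].astype(np.float32),None,fx=s,fy=s,interpolation=cv2.INTER_CUBIC)
    g=c.sum(2)/3; face=(c[:,:,0]>c[:,:,2]-2)&(g>88)
    face=(c[:,:,0]-c[:,:,2]>2)
    n,l,st,_=cv2.connectedComponentsWithStats(face.astype(np.uint8)); k=l[100,100] or 1+np.argmax(st[1:,4])
    cs,_=cv2.findContours((l==k).astype(np.uint8),cv2.RETR_EXTERNAL,cv2.CHAIN_APPROX_NONE);cc=max(cs,key=cv2.contourArea)
    r=cv2.minAreaRect(cc);M=np.zeros(face.shape,np.uint8);cv2.drawContours(M,[cc],-1,1,-1)
    topx=lambda q:(np.array(q)+.5)/s-.5+[x0,y0]
    inn=cv2.erode(M,np.ones((33,33)));ys,xs=np.nonzero(inn)
    gv=g[ys,xs];w=np.clip(np.percentile(gv,90)-gv-8,0,None)
    W=plane('top',topx(np.c_[xs,ys]),.064)[:,:2]
    m,an,l2=axis(W,w)
    box=plane('top',topx(cv2.boxPoints(r)),.064)[:,:2];e=box[1]-box[0];e2=box[2]-box[1]
    print('hub',i,'c',box.mean(0).round(4),'sz',np.linalg.norm(e).round(4),np.linalg.norm(e2).round(4),'edge',np.degrees(np.arctan2(e[1],e[0])).round(1),'slot c',m.round(4),'ang',an.round(1),l2.round(5));P.append(m)
print(np.diff(P,axis=0),[np.linalg.norm(d) for d in np.diff(P,axis=0)])
# rests
for i,(u,v) in enumerate([(93,230),(86,380),(73,532)]):
    x,y=ca(u,v);x0,y0=int(x)-16,int(y)-16
    c=cv2.resize(a[y0:y0+33,x0:x0+33].astype(np.float32),None,fx=s,fy=s,interpolation=cv2.INTER_CUBIC)
    m=(c.max(2)<38).astype(np.uint8);n,l,st,_=cv2.connectedComponentsWithStats(m);k=1+np.argmax(st[1:,4])
    ys,xs=np.nonzero(l==k);W=plane('top',(np.c_[xs,ys]+.5)/s-.5+[x0,y0],.068)[:,:2]
    cs,_=cv2.findContours((l==k).astype(np.uint8),cv2.RETR_EXTERNAL,cv2.CHAIN_APPROX_NONE);r=cv2.minAreaRect(max(cs,key=cv2.contourArea))
    mm,an,l2=axis(W);print('rest',i,mm.round(4),an.round(1),(l2*4).round(4),[round(t/s*1.083/405,4) for t in r[1]],r[2])
# vases
def tri(t,sd):
    c1,d1=ray('top',[t]);c2,d2=ray('side',[sd]);A=np.c_[d1[0],-d2[0]];k=np.linalg.lstsq(A,c2-c1,rcond=None)[0]
    p,q=c1+d1[0]*k[0],c2+d2[0]*k[1];return (p+q)/2,np.linalg.norm(p-q)
for n,t,sd in [('A',(363.4,213.6),(296.4,260.7)),('B',(404.6,197.4),(319.3,292.1)),('C',(400.9,263.6),(255.7,297))]: print(n,tri(t,sd))
g=np.load('pics/side0.npy').astype(float);save(np.clip(g*1.3,0,255).astype(np.uint8),'c3',(230,170,370,350),4.4)
```

```text
hub 0 c [0.6383 0.1083] sz 0.0446 0.0511 edge -16.3 slot c [0.6392 0.106 ] ang 80.9 [0.00342 0.00544]
hub 1 c [0.6421 0.0061] sz 0.0448 0.0469 edge -44.6 slot c [0.6424 0.006 ] ang 122.5 [0.0034  0.00534]
hub 2 c [ 0.6448 -0.0942] sz 0.0439 0.0448 edge -33.5 slot c [ 0.6465 -0.0945] ang 129.6 [0.00357 0.00497]
[[ 0.00319595 -0.09993351]
 [ 0.00416247 -0.10052671]] [np.float64(0.09998459858273066), np.float64(0.10061285079133607)]
rest 0 [0.5863 0.274 ] 134.3 [0.0418 0.0582] [0.0369, 0.0544] 44.5692138671875
rest 1 [0.4846 0.278 ] 92.0 [0.0404 0.0596] [0.037, 0.0565] 86.09950256347656
rest 2 [0.3851 0.2844] 138.9 [0.041  0.0596] [0.0377, 0.0587] 38.65980911254883
A (array([ 0.52932674, -0.25684663,  0.11340761]), np.float64(0.0016983009036857226))
B (array([ 0.57159203, -0.36970485,  0.10059586]), np.float64(0.0011826376669322898))
C (array([ 0.39958499, -0.35198182,  0.09630306]), np.float64(0.0010137302564538705))
```

View pics/c3.png

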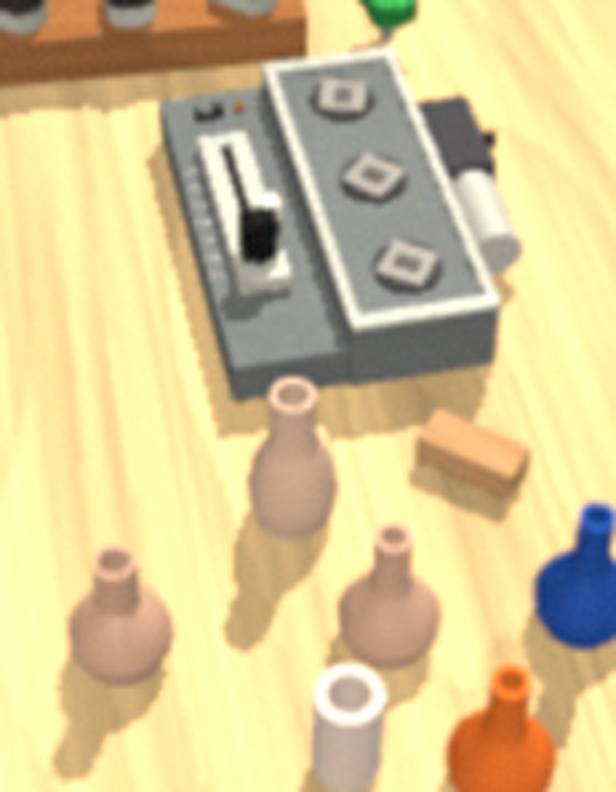

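Vases by triangulated rim height: A (nearest the spinner) = vase2 (113–118 mm, thick neck), B (middle) = vase3 and C = vase1. Next I check the hub slot directions.

Run:
```python
from h import *
P=[(.6388,.1072,.064),(.6422,.006,.064),(.6457,-.0943,.064)]
b=np.mean([manip.grab_frame('side') for _ in range(4)],0);a=np.load('pics/topavg.npy').astype(float)
rows=[]
# rectified onto the hub-face plane: up=+x, left=+y ; 60mm at 4 px/mm
for n,im in(('top',a),('side',b)):
    r=[]
    for p in P:
        t=np.arange(-30,30,.25)/1000;X,Y=np.meshgrid(t,t)
        W=np.c_[(p[0]-Y).ravel(),(p[1]-X).ravel(),np.full(X.size,.064)]
        uv=proj(n,W).astype(np.float32).reshape(240,240,2)
        r.append(cv2.remap(im.astype(np.float32),uv[:,:,0],uv[:,:,1],cv2.INTER_CUBIC))
    rows.append(np.hstack(r))
o=np.vstack(rows);save(np.clip((o-40)*2 ,0,255).astype(np.uint8),'c4');
```

```text
(no output)
```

View pics/c4.png

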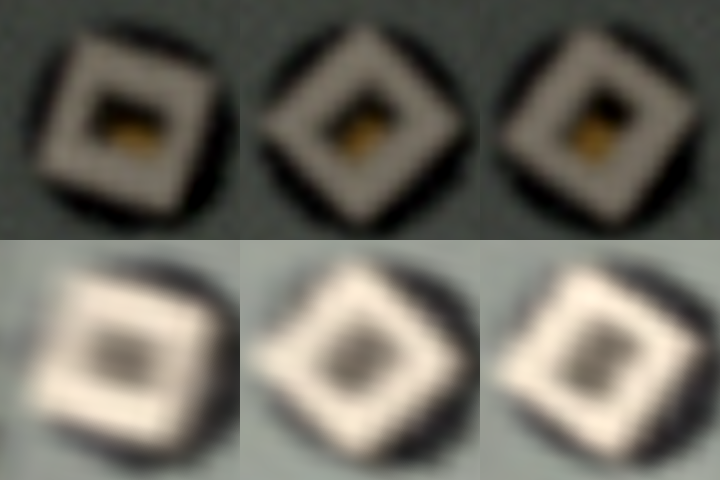

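```bash
cat > go.py <<'E'
import sys
from h import *
# go.py x y z yaw [x y z yaw ...] : shift in the CURRENT tool axes (30 mm units), and turn (deg, about tool z) to reach target; later targets chained (axes after earlier turn)
s=manip.state();M=rot(s['tool_rot']);p=s['tool_pos'];yaw=np.degrees(np.arctan2(M[1,1],M[0,1]))
print('t %.2f'%s['time'],'tcp',p.round(4),'yaw %.2f'%yaw,'tilt',M[:,2].round(3),'w %.1f'%(s['gripper_width']*85.4),'F',s['contact_force'].round(1),'j6 %.2f'%s['joint_pos'][5])
for i in range(1,len(sys.argv),4):
    t=np.array([float(v) for v in sys.argv[i:i+4]]);d=(t[3]-yaw+90)%180-90
    c,n=np.cos(np.radians(yaw)),np.sin(np.radians(yaw))
    Y=np.array([c,n,0]);Z=np.array([0,0,-1.]);X=np.cross(Y,Z)
    D=(t[:3]-p)/.03;print('shift %.2f %.2f %.2f'%(D@X,D@Y,D@Z),'turn %.1f'%-d)
    p=t[:3];yaw+=d
E
python3 go.py .5863 .274 .12 44.3
```

```text
t 0.50 tcp [ 0.2796 -0.5589  0.2313] yaw -63.43 tilt [-0.  0. -1.] w 85.3 F [ 0.3  0.7 -0.2] j6 -0.12
shift 21.56 -20.26 3.71 turn 72.3
```

```bash
sed -i 's/d=(t\[3\]-yaw+90)%180-90/d=(t[3]-yaw+180)%360-180/' go.py; echo ok
```

```text
ok
```

Request:
drive_tool:
  commands: "70 0.9 -0.84 0 0;70 0.9 -0.84 0 0;70 0.9 -0.84 0 0;70 0.9 -0.84 0 0;70 0.9 -0.84 0 0;70 0.9 -0.84 0 0;70 0.9 -0.84 0 0;70 0.9 -0.84 0 0"

```text
time: 1.5
tool_pos: [0.3829, -0.2809, 0.2315]
tool_rot: [0.0, 0.973, 0.23, 0.0]
contact_force: [0.5, -0.1, -0.2]
gripper_width: 0.82
```

Request:
drive_tool:
  commands: "70 0.9 -0.84 0 0;70 0.9 -0.84 0 0;70 0.9 -0.84 0 0;70 0.9 -0.84 0 0;70 0.9 -0.84 0 0;70 0.9 -0.84 0 0;70 0.9 -0.84 0 0;70 0.9 -0.84 0 0"

```text
time: 2.5
tool_pos: [0.4859, -0.0039, 0.2316]
tool_rot: [0.0, 0.973, 0.23, 0.0]
contact_force: [-1.1, -0.1, 0.1]
gripper_width: 0.819
```

Request:
drive_tool:
  commands: "70 0.9 -0.84 0 0;70 0.9 -0.84 0 0;70 0.9 -0.84 0 0;70 0.9 -0.84 0 0;70 0.9 -0.84 0 0;70 0.9 -0.84 0 0;70 0.9 -0.84 0 0;70 0.9 -0.84 0 0"

```text
time: 3.5
tool_pos: [0.589, 0.273, 0.2314]
tool_rot: [0.0, 0.973, 0.23, 0.0]
contact_force: [0.8, 0.2, -0.4]
gripper_width: 0.82
```

Request:
drive_tool:
  commands: "70 0 0 0.3 -10.7;70 0 0 0.3 -10.7;70 0 0 0.3 -10.7;70 0 0 0.3 -10.7;70 0 0 0.3 -10.7;70 0 0 0.3 -10.7;70 0 0 0.3 -10.7;70 0 0 0.3 -10.7"

```text
time: 4.5
tool_pos: [0.5886, 0.2718, 0.1591]
tool_rot: [0.0, 0.555, 0.832, 0.0]
contact_force: [0.6, -0.5, 0.6]
gripper_width: 0.821
```

```bash
python3 go.py .5863 .274 .12 44.3
```

```text
t 4.50 tcp [0.5886 0.2718 0.1591] yaw 22.53 tilt [ 0.  0. -1.] w 70.1 F [ 0.6 -0.5  0.6] j6 -0.08
shift 0.10 -0.04 1.30 turn -21.8
```

Request:
drive_tool:
  commands: "70 0.1 0 0.4 -10.7;70 0 0 0.4 -10.7;70 0 0 0.6 -0.4;70 0 0 0.6 0;70 0 0 0.6 0;70 0 0 0.6 0;70 0 0 0.5 0;70 0 0 0 0"

```text
time: 5.5
tool_pos: [0.5862, 0.2742, 0.0462]
tool_rot: [-0.001, 0.391, 0.92, -0.001]
contact_force: [0.3, -0.1, -0.6]
gripper_width: 0.819
```

Request:
drive_tool:
  commands: "30 0 0 0 0;30 0 0 0 0;30 0 0 0 0;30 0 0 0 0;30 0 0 0 0;30 0 0 0 0;30 0 0 0 0;30 0 0 0 0"

```text
time: 6.5
tool_pos: [0.5885, 0.275, 0.0498]
tool_rot: [0.001, 0.391, 0.92, 0.001]
contact_force: [-0.8, 0.4, 6.0]
gripper_width: 0.454
```

```bash
python3 - <<'E'
from h import *
a=shot('top','t1');np.save('pics/t1.npy',a)
b=manip.grab_frame('side')
p=proj('top',[manip.state()['tool_pos']])[0].astype(int);q=proj('side',[manip.state()['tool_pos']])[0].astype(int)
f=lambda im,c:cv2.resize(im[max(c[1]-35,0):c[1]+35,max(0,c[0]-45):c[0]+45],(540,420),interpolation=cv2.INTER_CUBIC)
o=np.vstack([f(a,p),f(b,q)]);save(cv2.convertScaleAbs(o,alpha=1.4)[:, :],'t1',s=.7)
E
python3 go.py .5863 .274 .048 44.3
```

```text
t 6.60 tcp [0.5885 0.275  0.0498] yaw 43.97 tilt [ 0.002  0.001 -1.   ] w 38.7 F [0.3 0.  5.7] j6 -0.44
shift 0.03 -0.08 0.06 turn -0.3
```

View pics/t1.png

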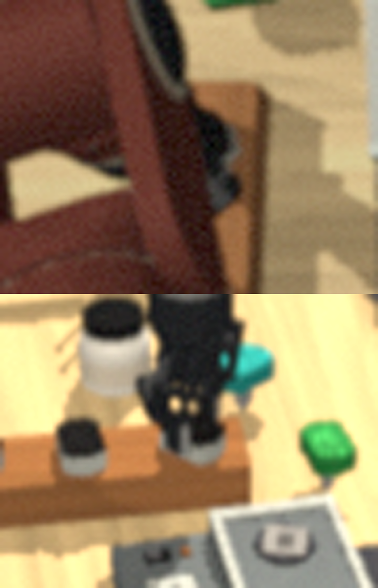

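Rest gripped (38.7 mm wide). The tips rested lightly on the rack at TCP z 0.0498, so the shoulder is 3.8 mm below the TCP.

Request:
drive_tool:
  commands: "30 0 0 -0.5 0;30 0 0 -0.5 0;30 0 0 -0.6 0;30 0 0 -0.7 0;30 0 0 -0.8 0;30 0 0 0 0;30 0 0 0 0;30 0 0 0 0"

```text
time: 7.6
tool_pos: [0.5866, 0.2743, 0.1397]
tool_rot: [-0.001, 0.391, 0.92, -0.001]
contact_force: [-1.0, 0.1, -0.6]
gripper_width: 0.455
```

```bash
python3 go.py .6415 .0055 .12 45.4
```

```text
t 7.60 tcp [0.5866 0.2743 0.1397] yaw 43.97 tilt [-0.002 -0.001 -1.   ] w 38.9 F [-1.   0.1 -0.6] j6 -0.44
shift -7.72 -4.90 0.66 turn -1.4
```

Request:
drive_tool:
  commands: "30 -0.8 -0.5 0 0;30 -0.8 -0.5 0 0;30 -0.8 -0.5 0 0;30 -0.8 -0.5 0 0;30 -0.8 -0.5 0 0;30 -0.8 -0.5 0 0;30 -0.8 -0.5 0 0;30 -0.8 -0.5 0 0"

```text
time: 8.6
tool_pos: [0.6338, 0.0522, 0.14]
tool_rot: [-0.001, 0.391, 0.92, -0.0]
contact_force: [0.5, 0.4, -1.2]
gripper_width: 0.453
```

Request:
drive_tool:
  commands: "30 -0.66 -0.45 0 0;30 -0.66 -0.45 0 0;30 0 0 0.3 -1.4;30 0 0 0.2 0;30 0 0 0 0;30 0 0 0 0;30 0 0 0 0;30 0 0 0 0"

```text
time: 9.6
tool_pos: [0.6426, 0.0061, 0.1267]
tool_rot: [0.0, 0.38, 0.925, 0.0]
contact_force: [-0.1, 0.4, -1.4]
gripper_width: 0.449
```

```bash
python3 go.py .6415 .0055 .11 45.4;python3 - <<'E'
from h import *
b=np.mean([manip.grab_frame('side') for _ in range(2)],0);s=manip.state()
q=proj('side',[[.6415,.0055,.08]])[0].astype(int)
print(q, proj('side',[[.6415,.0055,.064]]),proj('side',[s['tool_pos']]))
save(np.clip(b*1.3,0,255).astype(np.uint8),'s1',(q[0]-60,q[1]-45,q[0]+60,q[1]+45),5)
E
```

```text
t 9.60 tcp [0.6426 0.0061 0.1267] yaw 45.39 tilt [ 0.001 -0.    -1.   ] w 38.4 F [-0.1  0.4 -1.4] j6 -0.90
shift 0.01 -0.04 0.56 turn -0.0
[314 205] [[314.22105265 209.48182186]] [[315.04390985 195.11113177]]
```

View pics/s1.png

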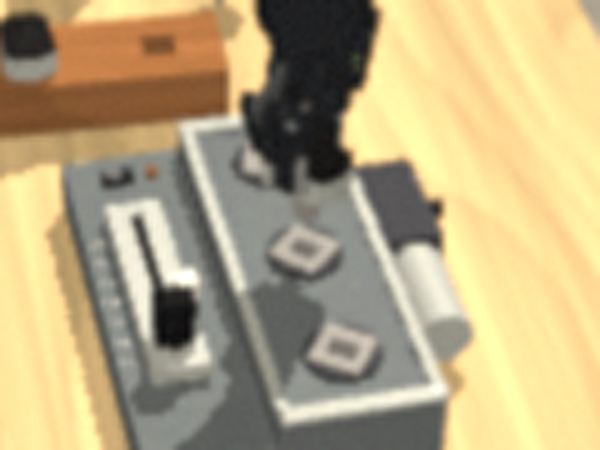

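Request:
drive_tool:
  commands: "30 0 -0.03 0.4 0;30 0 0 0.4 0;30 0 0 0.2 0;30 0 0 0.1 0;30 0 0 0.1 0;30 0 0 0.1 0;30 0 0 0.1 0;30 0 0 0 0"

```text
time: 10.7
tool_pos: [0.6416, 0.0052, 0.084]
tool_rot: [-0.0, 0.38, 0.925, -0.0]
contact_force: [-0.6, -0.9, -2.2]
gripper_width: 0.453
```

Request:
drive_tool:
  commands: "30 0 0 0.15 0;30 0 0 0.15 0;30 0 0 0.1 0;30 0 0 0.06 0;30 0 0 0.06 0;30 0 0 0.06 0;30 0 0 0 0;30 0 0 0 0"

```text
time: 11.7
tool_pos: [0.6421, 0.0052, 0.0679]
tool_rot: [0.0, 0.38, 0.925, 0.0]
contact_force: [-3.5, -0.5, 5.8]
gripper_width: 0.452
```

Home: 5.8 N at TCP z 0.0679, as expected. Release and lift, then recheck the rack.

Request:
drive_tool:
  commands: "60 0 0 0 0;60 0 0 0 0;60 0 0 0 0;60 0 0 -0.8 0;60 0 0 -0.8 0;60 0 0 -0.8 0;60 0 0 -0.2 0;60 0 0 0 0"

```text
time: 12.7
tool_pos: [0.6418, 0.0052, 0.1447]
tool_rot: [0.0, 0.38, 0.925, 0.0]
contact_force: [-0.1, -0.2, -0.6]
gripper_width: 0.7
```

```bash
cat > rests.py <<'E'
from h import *
# dark pads seen from top; prior positions from the rack, printed with measured centre/angle
import sys
z=float(sys.argv[1]);G=[(float(sys.argv[i]),float(sys.argv[i+1])) for i in range(2,len(sys.argv),2)]
a=np.mean([manip.grab_frame('top') for _ in range(2)],0).astype(np.float32);np.save('pics/last.npy',a);s=8
for g in G:
    x0,y0=(proj('top',[[*g,z]])[0]-20).astype(int)
    c=cv2.resize(a[y0:y0+41,x0:x0+41],None,fx=s,fy=s,interpolation=cv2.INTER_CUBIC)
    m=(c.max(2)<38).astype(np.uint8);n,l,st,ce=cv2.connectedComponentsWithStats(m)
    k=min([j for j in range(1,n) if st[j,4]>5000],key=lambda j:np.hypot(*(ce[j]-164)),default=0)
    if not k: print('none');continue
    ys,xs=np.nonzero(l==k);W=plane('top',(np.c_[xs,ys]+.5)/s-.5+[x0,y0],z)[:,:2]
    q=W-W.mean(0);L,V=np.linalg.eigh(q.T@q/len(q))
    print(W.mean(0).round(4),'long %.1f'%(np.degrees(np.arctan2(V[1,1],V[0,1]))%180),(4*np.sqrt(L)).round(4))
E
python3 rests.py .068 .4846 .278 .3851 .2844; python3 go.py .4846 .278 .125 2
```

```text
[0.4847 0.2782] long 92.5 [0.0388 0.058 ]
[0.3852 0.2847] long 139.3 [0.0394 0.058 ]
t 12.80 tcp [0.641  0.0053 0.1433] yaw 45.37 tilt [-0.002  0.    -1.   ] w 60.2 F [-0.2  0.9 -0.8] j6 -0.90
shift 10.10 2.81 0.61 turn 43.4
```

Request:
drive_tool:
  commands: "60 0.9 0.25 0 0;60 0.9 0.25 0 0;60 0.9 0.25 0 0;60 0.9 0.25 0 0;60 0.9 0.25 0 0;60 0.9 0.25 0 0;60 0.9 0.25 0 0;60 0.9 0.25 0 0"

```text
time: 13.8
tool_pos: [0.5282, 0.2012, 0.1438]
tool_rot: [-0.001, 0.379, 0.925, -0.0]
contact_force: [-0.4, -0.0, -0.7]
gripper_width: 0.701
```

Request:
drive_tool:
  commands: "60 0.9 0.25 0 0;60 0.9 0.25 0 0;60 1 0.3 0 0;65 0 0 0.1 10;65 0 0 0.1 10;65 0 0 0.1 10;65 0 0 0.1 10;65 0 0 0.1 3"

```text
time: 14.8
tool_pos: [0.4856, 0.2763, 0.1287]
tool_rot: [-0.001, 0.693, 0.721, -0.001]
contact_force: [-0.8, 0.9, 0.0]
gripper_width: 0.759
```

```bash
python3 go.py .485 .2782 .053 2.4
```

```text
t 14.80 tcp [0.4856 0.2763 0.1287] yaw 2.29 tilt [-0.002 -0.    -1.   ] w 64.8 F [-0.8  0.9  0. ] j6 0.34
shift 0.06 -0.02 2.52 turn -0.1
```

Request:
drive_tool:
  commands: "65 0.06 0 0.5 0;65 0 0 0.5 0;65 0 0 0.5 0;65 0 0 0.5 0;65 0 0 0.35 0;65 0 0 0.15 0;30 0 0 0 0;30 0 0 0 0"

```text
time: 15.8
tool_pos: [0.4881, 0.2779, 0.056]
tool_rot: [0.0, 0.692, 0.722, 0.001]
contact_force: [0.6, 0.2, -0.7]
gripper_width: 0.448
```

Request:
drive_tool:
  commands: "30 0 0 0 0;30 0 0 0 0;30 0 0 0 0;30 0 0 0 0;30 0 0 0 0;30 0 0 0 0;30 0 0 0 0;30 0 0 0 0"

```text
time: 16.8
tool_pos: [0.4879, 0.2778, 0.0557]
tool_rot: [0.0, 0.692, 0.722, 0.001]
contact_force: [1.2, -0.2, 4.5]
gripper_width: 0.448
```

Request:
drive_tool:
  commands: "30 0 0 -0.5 0;30 0 0 -0.5 0;30 0 0 -0.6 0;30 0 0 -0.7 0;30 0 0 -0.6 0;30 0 0 0 0;30 0 0 0 0;30 0 0 0 0"

```text
time: 17.8
tool_pos: [0.4865, 0.2772, 0.1406]
tool_rot: [-0.0, 0.692, 0.722, -0.001]
contact_force: [-1.2, 0.3, -2.3]
gripper_width: 0.45
```

```bash
python3 go.py .638 .1055 .127 -15.5
```

```text
t 17.80 tcp [0.4865 0.2772 0.1406] yaw 2.37 tilt [-0.002 -0.001 -1.   ] w 38.5 F [-1.2  0.3 -2.3] j6 0.34
shift -5.93 4.81 0.45 turn 17.9
```

Request:
drive_tool:
  commands: "30 -0.84 0.68 0 0;30 -0.84 0.68 0 0;30 -0.84 0.68 0 0;30 -0.84 0.68 0 0;30 -0.84 0.68 0 0;30 -0.84 0.68 0 0;30 -0.85 0.7 0 0;30 0 0 0 9"

```text
time: 18.8
tool_pos: [0.6387, 0.1049, 0.1407]
tool_rot: [-0.0, 0.749, 0.662, -0.001]
contact_force: [-1.7, -0.3, -1.6]
gripper_width: 0.451
```

Request:
drive_tool:
  commands: "30 0 0 0.2 9;30 0 0 0.2 0;30 0 0 0 0;30 0 0 0 0;30 0 0 0 0;30 0 0 0 0;30 0 0 0 0;30 0 0 0 0"

```text
time: 19.8
tool_pos: [0.6378, 0.107, 0.13]
tool_rot: [0.0, 0.797, 0.604, 0.0]
contact_force: [0.4, 0.3, -1.4]
gripper_width: 0.454
```

```bash
python3 go.py .638 .1055 .09 -15.5
```

```text
t 19.80 tcp [0.6378 0.107  0.13  ] yaw -15.62 tilt [ 0.  0. -1.] w 38.8 F [ 0.4  0.3 -1.4] j6 0.32
shift -0.05 0.02 1.33 turn -0.1
```

Request:
drive_tool:
  commands: "30 -0.05 0.02 0.4 0;30 0 0 0.2 0;30 0 0 0.1 0;30 0 0 0.1 0;30 0 0 0.1 0;30 0 0 0.1 0;30 0 0 0.1 0;30 0 0 0.1 0"

```text
time: 20.8
tool_pos: [0.6381, 0.1052, 0.0939]
tool_rot: [0.0, 0.797, 0.604, 0.0]
contact_force: [0.9, -0.2, -1.0]
gripper_width: 0.448
```

Request:
drive_tool:
  commands: "30 0 0 0.2 0;30 0 0 0.15 0;30 0 0 0.1 0;30 0 0 0.1 0;30 0 0 0.06 0;30 0 0 0.06 0;30 0 0 0.04 0;30 0 0 0 0"

```text
time: 21.8
tool_pos: [0.6381, 0.1052, 0.0737]
tool_rot: [0.0, 0.797, 0.604, -0.0]
contact_force: [-3.7, -1.6, 5.5]
gripper_width: 0.449
```

Request:
drive_tool:
  commands: "60 0 0 0 0;60 0 0 0 0;60 0 0 0 0;60 0 0 -0.8 0;60 0 0 -0.8 0;60 0 0 -0.7 0;60 0 0 0 0;60 0 0 0 0"

```text
time: 22.8
tool_pos: [0.6375, 0.1053, 0.1407]
tool_rot: [-0.0, 0.797, 0.604, -0.001]
contact_force: [0.4, 0.8, -1.0]
gripper_width: 0.7
```

```bash
python3 rests.py .068 .3851 .2844;python3 rests.py .086 .6415 .0055; python3 go.py .386 .285 .125 49.1
```

```text
[0.3852 0.2846] long 139.3 [0.0395 0.058 ]
[0.64   0.0053] long 136.4 [0.0411 0.0588]
t 23.00 tcp [0.6373 0.1053 0.1402] yaw -15.63 tilt [-0.002 -0.    -1.   ] w 60.0 F [ 0.1 -0.1 -0.2] j6 0.32
shift 3.51 -9.68 0.51 turn -64.7
```

Request:
drive_tool:
  commands: "60 0.32 -0.88 0 0;60 0.32 -0.88 0 0;60 0.32 -0.88 0 0;60 0.32 -0.88 0 0;60 0.32 -0.88 0 0;60 0.32 -0.88 0 0;60 0.32 -0.88 0 0;60 0.32 -0.88 0 0"

```text
time: 24.0
tool_pos: [0.4542, 0.2366, 0.141]
tool_rot: [-0.0, 0.797, 0.604, -0.0]
contact_force: [-0.7, 0.6, -0.0]
gripper_width: 0.704
```

Request:
drive_tool:
  commands: "65 0.32 -0.88 0 0;65 0.32 -0.88 0 0;65 0.31 -0.88 0 0;65 0 0 0 -10;65 0 0 0 -10;65 0 0 0 -10;65 0 0 0 -10;65 0 0 0 -10"

```text
time: 25.0
tool_pos: [0.3864, 0.2848, 0.141]
tool_rot: [-0.0, 0.464, 0.886, -0.0]
contact_force: [0.4, 0.5, 0.8]
gripper_width: 0.755
```

Request:
drive_tool:
  commands: "65 0 0 0.2 -10;65 0 0 0.2 -4.7;65 0 0 0 0;65 0 0 0 0;65 0 0 0 0;65 0 0 0 0;65 0 0 0 0;65 0 0 0 0"

```text
time: 26.0
tool_pos: [0.3867, 0.285, 0.1297]
tool_rot: [0.0, 0.35, 0.937, 0.0]
contact_force: [-0.2, -0.9, 0.8]
gripper_width: 0.76
```

```bash
python3 go.py .386 .285 .053 49.1
```

```text
t 26.00 tcp [0.3867 0.285  0.1297] yaw 49.07 tilt [ 0.  0. -1.] w 64.9 F [-0.2 -0.9  0.8] j6 -0.38
shift 0.02 -0.02 2.56 turn -0.0
```

Request:
drive_tool:
  commands: "65 0 0 0.5 0;65 0 0 0.5 0;65 0 0 0.5 0;65 0 0 0.5 0;65 0 0 0.35 0;65 0 0 0.15 0;30 0 0 0 0;30 0 0 0 0"

```text
time: 27.0
tool_pos: [0.3875, 0.2854, 0.0557]
tool_rot: [0.001, 0.35, 0.937, 0.001]
contact_force: [1.2, -0.4, -2.1]
gripper_width: 0.452
```

Request:
drive_tool:
  commands: "30 0 0 0 0;30 0 0 0 0;30 0 0 0 0;30 0 0 0 0;30 0 0 0 0;30 0 0 0 0;30 0 0 0 0;30 0 0 0 0"

```text
time: 28.0
tool_pos: [0.3873, 0.2853, 0.0554]
tool_rot: [0.0, 0.35, 0.937, 0.001]
contact_force: [0.5, 1.2, 4.9]
gripper_width: 0.447
```

Request:
drive_tool:
  commands: "30 0 0 -0.5 0;30 0 0 -0.5 0;30 0 0 -0.6 0;30 0 0 -0.7 0;30 0 0 -0.6 0;30 0 0 -0.6 0;30 0 0 0 0;30 0 0 0 0"

```text
time: 29.0
tool_pos: [0.3863, 0.2848, 0.159]
tool_rot: [-0.0, 0.35, 0.937, -0.0]
contact_force: [0.1, -0.1, -2.6]
gripper_width: 0.445
```

```bash
python3 go.py .4 -.0945 .159 49.1  .645 -.0945 .13 56.5
```

```text
t 29.00 tcp [0.3863 0.2848 0.159 ] yaw 49.07 tilt [-0.001 -0.    -1.   ] w 38.0 F [ 0.1 -0.1 -2.6] j6 -0.38
shift -8.63 -9.25 0.00 turn -0.0
shift -6.17 5.35 0.97 turn -7.4
```

Request:
drive_tool:
  commands: "30 -0.78 -0.84 0 0;30 -0.78 -0.84 0 0;30 -0.78 -0.84 0 0;30 -0.78 -0.84 0 0;30 -0.78 -0.84 0 0;30 -0.78 -0.84 0 0;30 -0.78 -0.84 0 0;30 -0.78 -0.84 0 0"

```text
time: 30.0
tool_pos: [0.3953, 0.009, 0.1584]
tool_rot: [-0.001, 0.35, 0.937, -0.0]
contact_force: [0.4, 0.5, -0.7]
gripper_width: 0.449
```

Request:
drive_tool:
  commands: "30 -0.79 -0.84 0 0;30 -0.8 -0.84 0 0;30 -0.8 -0.85 0 0;30 -0.88 0.76 0 0;30 -0.88 0.76 0 0;30 -0.88 0.76 0 0;30 -0.88 0.76 0 0;30 -0.88 0.76 0 0"

```text
time: 31.0
tool_pos: [0.5753, -0.0944, 0.1578]
tool_rot: [-0.002, 0.35, 0.937, -0.0]
contact_force: [0.3, 0.2, -1.3]
gripper_width: 0.447
```

Request:
drive_tool:
  commands: "30 -0.88 0.77 0 0;30 -0.89 0.78 0 0;30 0 0 0.4 -7.4;30 0 0 0.5 0;30 0 0 0.1 0;30 0 0 0 0;30 0 0 0 0;30 0 0 0 0"

```text
time: 32.0
tool_pos: [0.6459, -0.0944, 0.1305]
tool_rot: [0.001, 0.289, 0.957, 0.0]
contact_force: [0.2, -0.1, -2.0]
gripper_width: 0.451
```

```bash
python3 go.py .645 -.0945 .0935 56.5
```

```text
t 32.00 tcp [ 0.6459 -0.0944  0.1305] yaw 56.45 tilt [ 0.001 -0.    -1.   ] w 38.6 F [ 0.2 -0.1 -2. ] j6 -1.24
shift 0.02 -0.02 1.23 turn -0.0
```

Request:
drive_tool:
  commands: "30 0.02 -0.02 0.4 0;30 0 0 0.25 0;30 0 0 0.1 0;30 0 0 0.1 0;30 0 0 0.1 0;30 0 0 0.1 0;30 0 0 0.1 0;30 0 0 0.1 0"

```text
time: 33.0
tool_pos: [0.6453, -0.0948, 0.0925]
tool_rot: [0.001, 0.288, 0.957, -0.0]
contact_force: [1.5, -0.8, -0.8]
gripper_width: 0.45
```

Request:
drive_tool:
  commands: "30 0 0 0.2 0;30 0 0 0.15 0;30 0 0 0.1 0;30 0 0 0.1 0;30 0 0 0.06 0;30 0 0 0.04 0;30 0 0 0.03 0;30 0 0 0 0"

```text
time: 34.0
tool_pos: [0.6455, -0.0948, 0.0734]
tool_rot: [0.001, 0.288, 0.958, -0.0]
contact_force: [1.3, -2.6, 5.9]
gripper_width: 0.452
```

Request:
drive_tool:
  commands: "60 0 0 0 0;60 0 0 0 0;60 0 0 0 0;60 0 0 -0.9 0;60 0 0 -0.9 0;60 0 0 -0.9 0;60 0 0 -0.9 0;60 0 0 -0.9 0"

```text
time: 35.0
tool_pos: [0.6442, -0.0941, 0.207]
tool_rot: [-0.001, 0.288, 0.958, 0.0]
contact_force: [0.9, -0.4, -0.5]
gripper_width: 0.701
```

```bash
python3 - <<'E'
from h import *
for uv,z in(((363.4,213.6),.118),((404.6,197.4),.104),((400.9,263.6),.096)): print(plane('top',[uv],z).round(4))
E
python3 go.py .53 -.257 .15 2
```

```text
[[ 0.528  -0.2557  0.118 ]]
[[ 0.5705 -0.3685  0.104 ]]
[[ 0.3991 -0.3521  0.096 ]]
t 35.00 tcp [ 0.6442 -0.0941  0.207 ] yaw 56.48 tilt [-0.001  0.001 -1.   ] w 59.9 F [ 0.9 -0.4 -0.5] j6 -1.25
shift 0.18 -6.63 1.90 turn 54.5
```

Request:
drive_tool:
  commands: "60 0.02 -0.83 0 0;60 0.02 -0.83 0 0;60 0.02 -0.83 0 0;60 0.02 -0.83 0 0;60 0.02 -0.83 0 0;60 0.02 -0.83 0 0;60 0.02 -0.83 0 0;60 0.02 -0.83 0 0"

```text
time: 36.0
tool_pos: [0.5283, -0.2587, 0.2044]
tool_rot: [-0.002, 0.289, 0.957, 0.0]
contact_force: [0.4, 0.3, -0.5]
gripper_width: 0.704
```

Request:
drive_tool:
  commands: "60 0 0 0.1 9;60 0 0 0.2 9;60 0 0 0.3 9;60 0 0 0.3 9;60 0 0 0.3 9;60 0 0 0.2 9;60 0 0 0 0;60 0 0 0 0"

```text
time: 37.0
tool_pos: [0.5299, -0.258, 0.164]
tool_rot: [-0.001, 0.691, 0.723, -0.0]
contact_force: [0.6, -0.8, 0.4]
gripper_width: 0.699
```

```bash
python3 go.py .5285 -.256 .083 2; python3 rests.py .086 .638 .1055 .6415 .0055 .645 -.0945;python3 - <<'E'
from h import *
a=np.load('pics/last.npy');b=manip.grab_frame('side').astype(float)
o=np.hstack([cv2.resize(a[135:240,195:335],(560,420),interpolation=2).astype(float),cv2.resize(b[160:370,240:370],(260,420),interpolation=2)])
save(np.clip(o*1.5,0,255).astype(np.uint8)[:, :800],'v1')
E
```

```text
t 37.00 tcp [ 0.5299 -0.258   0.164 ] yaw 2.57 tilt [-0.001  0.001 -1.   ] w 59.7 F [ 0.6 -0.8  0.4] j6 -0.62
shift 0.07 -0.04 2.70 turn 0.6
[0.6367 0.1066] long 73.6 [0.0415 0.0585]
[0.6401 0.0051] long 137.0 [0.0411 0.0586]
[ 0.642  -0.0943] long 148.5 [0.0437 0.0584]
```

View pics/v1.png

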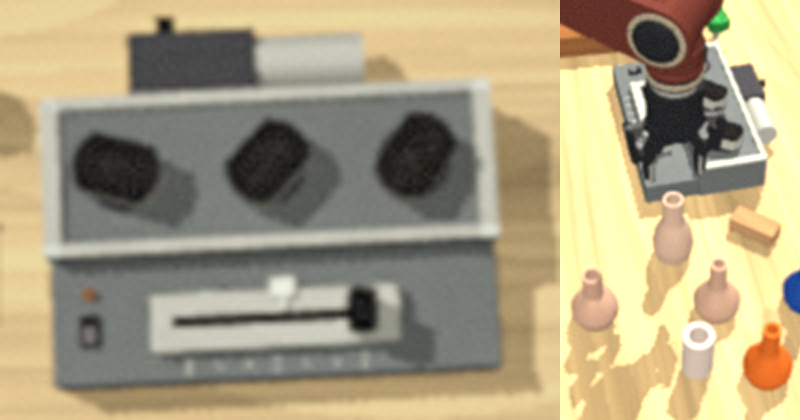

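All three rests are home and aligned with their slots. Next I descend on vase2.

Request:
drive_tool:
  commands: "60 0.07 -0.04 0.4 0.5;60 0 0 0.5 0;60 0 0 0.5 0;60 0 0 0.5 0;60 0 0 0.5 0;60 0 0 0.3 0;20 0 0 0 0;20 0 0 0 0"

```text
time: 38.15
tool_pos: [0.5298, -0.2561, 0.0845]
tool_rot: [0.001, 0.695, 0.719, 0.0]
contact_force: [-0.0, -0.3, -1.1]
gripper_width: 0.337
```

Request:
drive_tool:
  commands: "20 0 0 0 0;20 0 0 0 0;20 0 0 0 0;20 0 0 -0.1 0;20 0 0 -0.3 0;20 0 0 -0.5 0;20 0 0 0 0;20 0 0 0 0"

```text
time: 39.15
tool_pos: [0.5295, -0.2558, 0.111]
tool_rot: [0.0, 0.695, 0.719, 0.0]
contact_force: [1.1, 0.8, -2.1]
gripper_width: 0.334
```

```bash
python3 go.py .638 .1055 .24 2;python3 - <<'E'
from h import *
b=shot('side','v2',(230,150,370,300),4)
t=manip.state()['tool_pos'];print(proj('side',[t]))
E
```

```text
t 39.15 tcp [ 0.5295 -0.2558  0.111 ] yaw 1.98 tilt [ 0. -0. -1.] w 28.5 F [ 1.1  0.8 -2.1] j6 -0.61
shift 11.91 4.03 -4.30 turn -0.0
[[295.99159418 261.14840489]]
```

View pics/v2.png

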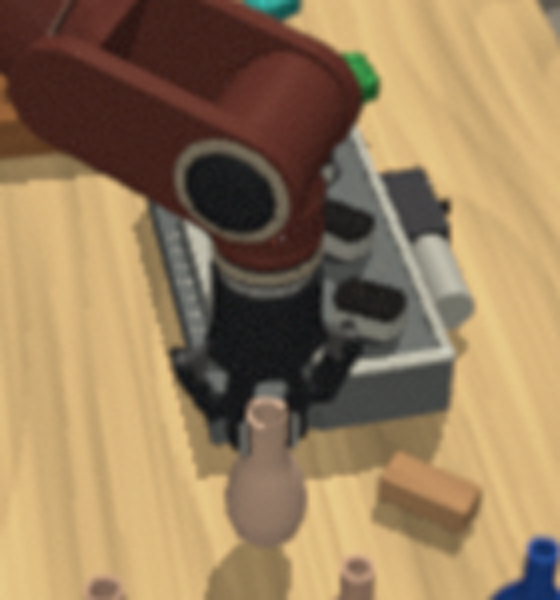

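Request:
drive_tool:
  commands: "20 0 0 -0.7 0;20 0 0 -0.9 0;20 0 0 -0.9 0;20 0 0 -0.9 0;20 0.5 0.17 -0.9 0;20 0.7 0.24 0 0;20 0.8 0.27 0 0;20 0.85 0.29 0 0"

```text
time: 40.2
tool_pos: [0.5552, -0.1676, 0.2384]
tool_rot: [-0.001, 0.695, 0.719, -0.0]
contact_force: [-0.4, 0.3, -1.7]
gripper_width: 0.337
```

Request:
drive_tool:
  commands: "20 0.85 0.29 0 0;20 0.85 0.29 0 0;20 0.85 0.29 0 0;20 0.85 0.29 0 0;20 0.85 0.29 0 0;20 0.85 0.29 0 0;20 0.85 0.29 0 0;20 0.85 0.29 0 0"

```text
time: 41.2
tool_pos: [0.6174, 0.0388, 0.2382]
tool_rot: [-0.001, 0.695, 0.719, -0.001]
contact_force: [-0.4, -0.1, -1.6]
gripper_width: 0.335
```

Request:
drive_tool:
  commands: "20 0.8 0.27 0 0;20 0.7 0.24 0 0;20 0.5 0.17 0 0;20 0.2 0 0 0;20 0 0 0 0;20 0 0 0 0;20 0 0 0 0;20 0 0 0 0"

```text
time: 42.2
tool_pos: [0.6362, 0.1031, 0.2398]
tool_rot: [0.0, 0.695, 0.719, -0.0]
contact_force: [0.2, -1.2, -1.8]
gripper_width: 0.337
```

```bash
python3 go.py .638 .1055 .18 2;python3 - <<'E'
from h import *
b=shot('side','v3',(250,110,370,230),4.5)
t=manip.state()['tool_pos'];print('rim exp at lift',proj('side',[[.5295,-.2558,.1445]]),'now rim',proj('side',[t+[0,0,.0335]]),'foot',proj('side',[t-[0,0,.0845]]), 'rest top',proj('side',[[.638,.1055,.086]]))
E
```

```text
t 42.20 tcp [0.6362 0.1031 0.2398] yaw 1.93 tilt [ 0. -0. -1.] w 28.8 F [ 0.2 -1.2 -1.8] j6 0.01
shift 0.08 0.06 1.99 turn -0.1
rim exp at lift [[296.12661467 253.03252835]] now rim [[307.88252555 141.83568146]] foot [[307.26698149 171.0515403 ]] rest top [[307.29287017 186.46663203]]
```

View pics/v3.png

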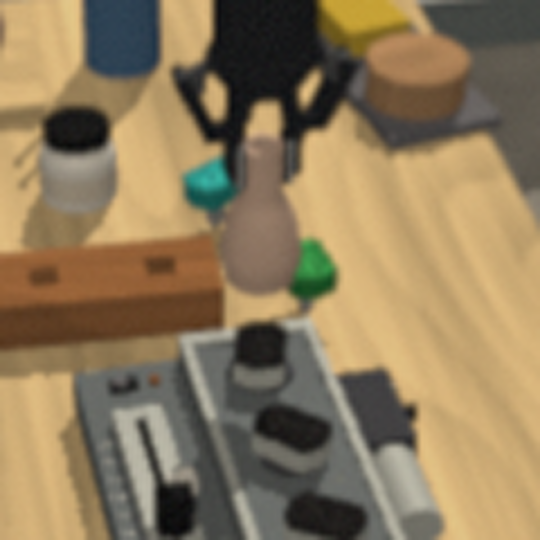

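Request:
drive_tool:
  commands: "20 0.08 0.06 0.4 0;20 0 0 0.5 0;20 0 0 0.5 0;20 0 0 0.3 0;20 0 0 0.2 0;20 0 0 0.1 0;20 0 0 0 0;20 0 0 0 0"

```text
time: 43.25
tool_pos: [0.6382, 0.1061, 0.1804]
tool_rot: [0.0, 0.695, 0.719, 0.0]
contact_force: [-0.0, 0.6, -1.9]
gripper_width: 0.333
```

Request:
drive_tool:
  commands: "20 0 0 0.07 0;20 0 0 0.07 0;20 0 0 0.07 0;20 0 0 0.05 0;20 0 0 0.04 0;20 0 0 0 0;20 0 0 0 0;20 0 0 0 0"

```text
time: 44.25
tool_pos: [0.638, 0.106, 0.1708]
tool_rot: [0.0, 0.695, 0.719, 0.0]
contact_force: [0.0, 0.0, -2.6]
gripper_width: 0.332
```

Request:
drive_tool:
  commands: "20 0 0 0.03 0;20 0 0 0.03 0;20 0 0 0 0;20 0 0 0 0;20 0 0 0 0;20 0 0 0 0;20 0 0 0 0;20 0 0 0 0"

```text
time: 45.25
tool_pos: [0.6382, 0.1061, 0.1702]
tool_rot: [0.0, 0.695, 0.719, 0.0]
contact_force: [-2.7, 0.4, 5.6]
gripper_width: 0.335
```

Request:
drive_tool:
  commands: "34 0 0 0 0;40 0 0 0 0;50 0 0 0 0;60 0 0 0 0;60 0 0 -0.4 0;60 0 0 -0.9 0;60 0 0 -0.9 0;60 0 0 -0.3 0"

```text
time: 46.25
tool_pos: [0.6391, 0.1061, 0.2474]
tool_rot: [0.002, 0.695, 0.719, 0.002]
contact_force: [0.3, 1.0, -0.7]
gripper_width: 0.704
```

```bash
python3 go.py .571 -.3685 .19 2
```

```text
t 46.25 tcp [0.6391 0.1061 0.2474] yaw 1.98 tilt [ 0.005  0.    -1.   ] w 60.1 F [ 0.3  1.  -0.7] j6 0.02
shift -15.73 -2.82 1.91 turn -0.0
```

Request:
drive_tool:
  commands: "60 -0.88 -0.15 0 0;60 -0.88 -0.15 0 0;60 -0.88 -0.15 0 0;60 -0.88 -0.15 0 0;60 -0.88 -0.15 0 0;60 -0.88 -0.15 0 0;60 -0.88 -0.15 0 0;60 -0.88 -0.15 0 0"

```text
time: 47.25
tool_pos: [0.6087, -0.107, 0.2433]
tool_rot: [-0.0, 0.695, 0.719, -0.0]
contact_force: [0.5, -0.2, 0.3]
gripper_width: 0.705
```

Request:
drive_tool:
  commands: "60 -0.88 -0.15 0 0;60 -0.88 -0.15 0 0;60 -0.88 -0.16 0 0;60 -0.88 -0.16 0 0;60 -0.88 -0.16 0 0;60 -0.88 -0.16 0 0;60 -0.88 -0.16 0 0;60 -0.88 -0.16 0 0"

```text
time: 48.25
tool_pos: [0.5783, -0.3195, 0.2434]
tool_rot: [-0.0, 0.695, 0.719, -0.0]
contact_force: [0.8, -0.3, -0.1]
gripper_width: 0.707
```

Request:
drive_tool:
  commands: "60 -0.88 -0.16 0 0;60 -0.77 -0.16 0 0;60 0 0 0.6 0;60 0 0 0.6 0;60 0 0 0.6 0;60 0 0 0 0;60 0 0 0 0;60 0 0 0 0"

```text
time: 49.25
tool_pos: [0.5714, -0.3687, 0.1912]
tool_rot: [0.001, 0.695, 0.719, 0.0]
contact_force: [-0.3, -0.1, 0.7]
gripper_width: 0.704
```

```bash
python3 go.py .571 -.3685 .069 2
python3 - <<'E'
from h import *
a=manip.grab_frame('top');b=manip.grab_frame('side')
o=np.hstack([a[130:280,200:330],b[140:290,260:350]])
save(np.clip(o*1.5,0,255).astype(np.uint8),'w1',s=3)
E
```

```text
t 49.25 tcp [ 0.5714 -0.3687  0.1912] yaw 1.99 tilt [ 0.002 -0.001 -1.   ] w 60.1 F [-0.3 -0.1  0.7] j6 -0.72
shift 0.01 -0.01 4.07 turn -0.0
```

View pics/w1.png

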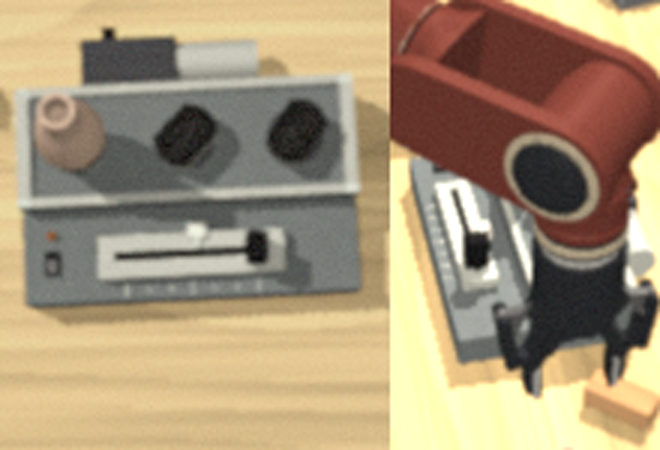

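Vase2 stands upright on the left rest. Next is vase3.

Request:
drive_tool:
  commands: "60 0 0 0.6 0;60 0 0 0.7 0;60 0 0 0.7 0;60 0 0 0.7 0;60 0 0 0.7 0;60 0 0 0.4 0;60 0 0 0.25 0;60 0 0 0 0"

```text
time: 50.35
tool_pos: [0.5707, -0.3684, 0.0681]
tool_rot: [-0.0, 0.695, 0.719, -0.0]
contact_force: [0.7, -0.1, 0.0]
gripper_width: 0.703
```

Request:
drive_tool:
  commands: "15 0 0 0 0;15 0 0 0 0;15 0 0 0 0;15 0 0 0 0;15 0 0 0 0;15 0 0 0 0;15 0 0 0 0;15 0 0 0 0"

```text
time: 51.35
tool_pos: [0.5713, -0.369, 0.0696]
tool_rot: [0.001, 0.695, 0.719, 0.0]
contact_force: [-1.4, 0.2, 5.8]
gripper_width: 0.266
```

Request:
drive_tool:
  commands: "15 0 0 -0.2 0;15 0 0 -0.5 0;15 0 0 -0.9 0;15 0 0 -0.9 0;15 0 0 -0.9 0;15 0 0 -0.9 0;15 0 0 -0.9 0;15 0 0 0 0"

```text
time: 52.35
tool_pos: [0.572, -0.3693, 0.2282]
tool_rot: [0.003, 0.695, 0.719, 0.0]
contact_force: [-0.2, -0.0, -2.3]
gripper_width: 0.264
```

```bash
python3 go.py .6415 .0053 .225 2; python3 -c "
from h import *
print(plane('top',[(219.5,166.5)],.204))"
```

```text
t 52.35 tcp [ 0.572  -0.3693  0.2282] yaw 1.98 tilt [ 0.005 -0.004 -1.   ] w 22.5 F [-0.2 -0.  -2.3] j6 -0.72
shift 12.40 2.75 0.11 turn -0.0
[[0.63666107 0.10243182 0.204     ]]
```

Request:
drive_tool:
  commands: "15 0.5 0.1 0 0;15 0.8 0.18 0 0;15 0.85 0.19 0 0;15 0.85 0.19 0 0;15 0.85 0.19 0 0;15 0.85 0.19 0 0;15 0.85 0.19 0 0;15 0.85 0.19 0 0"

```text
time: 53.35
tool_pos: [0.6069, -0.1726, 0.2244]
tool_rot: [-0.0, 0.694, 0.72, 0.0]
contact_force: [0.3, 0.0, -1.2]
gripper_width: 0.264
```

Request:
drive_tool:
  commands: "15 0.85 0.19 0 0;15 0.85 0.19 0 0;15 0.85 0.19 0 0;15 0.85 0.19 0 0;15 0.85 0.19 0 0;15 0.8 0.18 0 0;15 0.7 0.15 0 0;15 0.4 0.07 0 0"

```text
time: 54.35
tool_pos: [0.6408, 0.0125, 0.2244]
tool_rot: [0.0, 0.694, 0.72, -0.0]
contact_force: [-0.1, -0.9, -1.4]
gripper_width: 0.265
```

Request:
drive_tool:
  commands: "15 0.3 0.05 0 0;15 0.15 0.03 0.3 0;15 0 0 0.5 0;15 0 0 0.5 0;15 0 0 0.4 0;15 0 0 0.2 0;15 0 0 0 0;15 0 0 0 0"

```text
time: 55.35
tool_pos: [0.6433, 0.0242, 0.1682]
tool_rot: [0.0, 0.695, 0.719, 0.0]
contact_force: [0.0, -0.4, -1.9]
gripper_width: 0.27
```

```bash
python3 go.py .6415 .0053 .156 2
```

```text
t 55.35 tcp [0.6433 0.0242 0.1682] yaw 1.97 tilt [ 0.001 -0.    -1.   ] w 23.0 F [ 0.  -0.4 -1.9] j6 -0.11
shift -0.63 -0.08 0.41 turn -0.0
```

Request:
drive_tool:
  commands: "15 -0.3 -0.04 0 0;15 -0.33 -0.04 0 0;15 0 0 0.1 0;15 0 0 0.1 0;15 0 0 0.1 0;15 0 0 0.05 0;15 0 0 0.05 0;15 0 0 0 0"

```text
time: 56.35
tool_pos: [0.6412, 0.0054, 0.1557]
tool_rot: [0.0, 0.695, 0.719, 0.0]
contact_force: [-0.3, 0.6, -0.5]
gripper_width: 0.266
```

Request:
drive_tool:
  commands: "15 0 0 0.03 0;15 0 0 0.03 0;15 0 0 0 0;15 0 0 0 0;15 0 0 0 0;15 0 0 0 0;15 0 0 0 0;15 0 0 0 0"

```text
time: 57.35
tool_pos: [0.6414, 0.0053, 0.1556]
tool_rot: [0.0, 0.695, 0.719, 0.0]
contact_force: [-4.1, 0.4, 6.2]
gripper_width: 0.264
```

Request:
drive_tool:
  commands: "28 0 0 0 0;34 0 0 0 0;45 0 0 0 0;60 0 0 0 0;60 0 0 -0.4 0;60 0 0 -0.9 0;60 0 0 -0.9 0;60 0 0 -0.6 0"

```text
time: 58.35
tool_pos: [0.6418, 0.0052, 0.2403]
tool_rot: [0.001, 0.695, 0.719, 0.001]
contact_force: [0.1, 0.5, 0.2]
gripper_width: 0.703
```

```bash
python3 go.py .3995 -.352 .17 2
```

```text
t 58.35 tcp [0.6418 0.0052 0.2403] yaw 1.98 tilt [ 0.003 -0.    -1.   ] w 60.0 F [0.1 0.5 0.2] j6 -0.14
shift -11.62 -8.48 2.34 turn -0.0
```

Request:
drive_tool:
  commands: "60 -0.89 -0.65 0 0;60 -0.89 -0.65 0 0;60 -0.89 -0.65 0 0;60 -0.89 -0.65 0 0;60 -0.89 -0.65 0 0;60 -0.89 -0.65 0 0;60 -0.89 -0.65 0 0;60 -0.89 -0.65 0 0"

```text
time: 59.35
tool_pos: [0.4918, -0.2143, 0.238]
tool_rot: [0.0, 0.695, 0.719, 0.0]
contact_force: [0.1, 0.8, -0.3]
gripper_width: 0.706
```

Request:
drive_tool:
  commands: "60 -0.89 -0.65 0 0;60 -0.89 -0.65 0 0;60 -0.89 -0.65 0 0;60 -0.89 -0.65 0 0;60 -0.94 -0.68 0 0;60 0 0 0.6 0;60 0 0 0.6 0;60 0 0 0 0"

```text
time: 60.35
tool_pos: [0.3982, -0.3498, 0.1984]
tool_rot: [-0.003, 0.694, 0.72, 0.0]
contact_force: [-0.9, 0.2, -1.1]
gripper_width: 0.71
```

```bash
python3 go.py .3995 -.352 .063 2
python3 - <<'E'
from h import *
f=[np.mean([manip.grab_frame(n) for _ in range(2)],0) for n in('top','side')]
np.save('pics/x_top.npy',f[0]);np.save('pics/x_side.npy',f[1])
g=lambda im,c:cv2.resize(im[c[1]:c[3],c[0]:c[2]],(400,400),interpolation=2)
save(np.clip(np.hstack([g(f[0],(200,140,280,220)),g(f[1],(280,130,360,210))])*1.4,0,255).astype(np.uint8),'x1')
for p,h in(((.638,.1055),.118),((.6415,.0053),.104)):
    for n in('top','side'): print(n,'foot/rim expected',proj(n,[[*p,.086],[*p,.086+h]]).round(1).tolist())
E
```

```text
t 60.35 tcp [ 0.3982 -0.3498  0.1984] yaw 2.04 tilt [-0.003  0.004 -1.   ] w 60.7 F [-0.9  0.2 -1.1] j6 -0.90
shift -0.07 0.04 4.51 turn 0.0
top foot/rim expected [[224.0, 176.2], [218.2, 166.0]]
side foot/rim expected [[307.3, 186.5], [307.9, 158.9]]
top foot/rim expected [[261.4, 174.3], [260.3, 165.3]]
side foot/rim expected [[314.4, 204.6], [315.3, 180.0]]
```

View pics/x1.png

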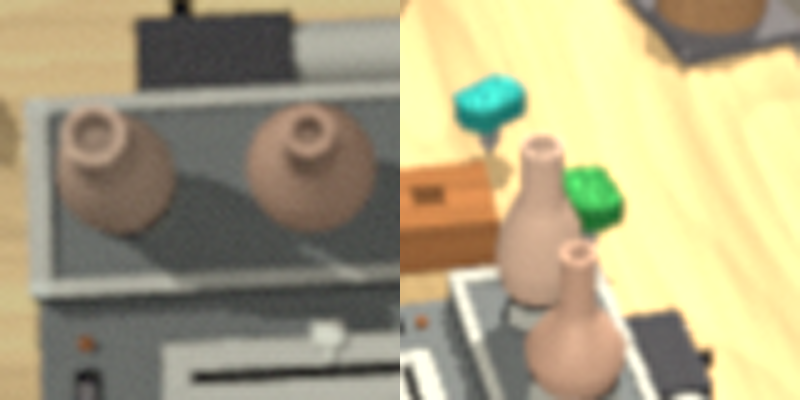

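Both loaded vases match the expected rim and foot projections in both views to about 1 px. Now vase1.

Request:
drive_tool:
  commands: "60 -0.03 0.02 0.6 0;60 0 0 0.7 0;60 0 0 0.8 0;60 0 0 0.8 0;60 0 0 0.8 0;60 0 0 0.5 0;60 0 0 0.3 0;60 0 0 0 0"

```text
time: 61.55
tool_pos: [0.3993, -0.3525, 0.0661]
tool_rot: [-0.0, 0.695, 0.719, 0.0]
contact_force: [0.4, -0.0, -0.9]
gripper_width: 0.7
```

Request:
drive_tool:
  commands: "20 0 0 0 0;20 0 0 0 0;20 0 0 0 0;20 0 0 0 0;20 0 0 0 0;20 0 0 0 0;20 0 0 0 0;20 0 0 0 0"

```text
time: 62.55
tool_pos: [0.4, -0.3535, 0.0678]
tool_rot: [0.001, 0.695, 0.719, -0.0]
contact_force: [-1.0, 0.1, 5.8]
gripper_width: 0.309
```

Request:
drive_tool:
  commands: "20 0 0 -0.2 0;20 0 0 -0.5 0;20 0 0 -0.9 0;20 0 0 -0.9 0;20 0 0 -0.9 0;20 0 0 -0.9 0;20 0 0 -0.9 0;20 0 0 0 0"

```text
time: 63.55
tool_pos: [0.4004, -0.3538, 0.2259]
tool_rot: [0.003, 0.695, 0.719, -0.0]
contact_force: [-0.2, 0.6, -1.9]
gripper_width: 0.309
```

```bash
python3 go.py .6453 -.0947 .2 2
```

```text
t 63.55 tcp [ 0.4004 -0.3538  0.2259] yaw 1.98 tilt [ 0.004 -0.004 -1.   ] w 26.4 F [-0.2  0.6 -1.9] j6 -0.90
shift 8.35 8.46 0.86 turn -0.0
```

Request:
drive_tool:
  commands: "20 0.5 0.5 0 0;20 0.85 0.85 0 0;20 0.85 0.85 0 0;20 0.85 0.85 0 0;20 0.85 0.85 0 0;20 0.85 0.85 0 0;20 0.85 0.85 0 0;20 0.85 0.85 0 0"

```text
time: 64.55
tool_pos: [0.5861, -0.1514, 0.2206]
tool_rot: [-0.001, 0.695, 0.719, -0.001]
contact_force: [0.2, 0.1, -0.8]
gripper_width: 0.307
```

Request:
drive_tool:
  commands: "20 0.85 0.85 0 0;20 0.6 0.6 0 0;20 0.3 0.3 0 0;20 0.13 0.25 0 0;20 0 0 0.3 0;20 0 0 0.4 0;20 0 0 0.3 0;20 0 0 0 0"

```text
time: 65.55
tool_pos: [0.6431, -0.0944, 0.1907]
tool_rot: [-0.001, 0.695, 0.719, -0.001]
contact_force: [-0.2, 0.3, -0.6]
gripper_width: 0.311
```

```bash
python3 go.py .6453 -.0953 .1538 2
```

```text
t 65.55 tcp [ 0.6431 -0.0944  0.1907] yaw 1.94 tilt [-0.003  0.001 -1.   ] w 26.6 F [-0.2  0.3 -0.6] j6 -0.29
shift -0.03 0.07 1.23 turn -0.1
```

Request:
drive_tool:
  commands: "20 -0.03 0.06 0.3 0;20 0 0 0.3 0;20 0 0 0.2 0;20 0 0 0.15 0;20 0 0 0.08 0;20 0 0 0.05 0;20 0 0 0.05 0;20 0 0 0 0"

```text
time: 66.55
tool_pos: [0.646, -0.0951, 0.1587]
tool_rot: [0.0, 0.695, 0.719, 0.0]
contact_force: [-0.1, -0.5, -0.8]
gripper_width: 0.31
```

Request:
drive_tool:
  commands: "20 0 0 0.03 0;20 0 0 0.03 0;20 0 0 0.03 0;20 0 0 0 0;20 0 0 0 0;20 0 0 0 0;20 0 0 0 0;20 0 0 0 0"

```text
time: 67.55
tool_pos: [0.646, -0.0951, 0.156]
tool_rot: [0.0, 0.695, 0.719, 0.0]
contact_force: [-0.3, 0.1, -0.9]
gripper_width: 0.312
```

Request:
drive_tool:
  commands: "20 0 0 0.03 0;20 0 0 0.03 0;20 0 0 0.03 0;20 0 0 0.02 0;20 0 0 0 0;20 0 0 0 0;20 0 0 0 0;20 0 0 0 0"

```text
time: 68.55
tool_pos: [0.6462, -0.0952, 0.1538]
tool_rot: [0.0, 0.695, 0.719, 0.0]
contact_force: [-2.2, 0.2, 5.7]
gripper_width: 0.31
```

Request:
drive_tool:
  commands: "31 0 0 0 0;36 0 0 0 0;45 0 0 0 0;60 0 0 0 0;60 0 0 -0.4 0;60 0 0 -0.9 0;60 0 0 -0.9 0;60 0 0 -0.6 0"

```text
time: 69.55
tool_pos: [0.6467, -0.0953, 0.2395]
tool_rot: [0.001, 0.695, 0.719, 0.001]
contact_force: [1.1, -0.3, 0.7]
gripper_width: 0.703
```

Request:
drive_tool:
  commands: "60 -0.8 -0.7 0 0;60 -0.8 -0.7 0 0;60 -0.8 -0.7 0 0;60 -0.8 -0.7 0 0;60 -0.8 -0.7 0 0;60 -0.8 -0.7 0 0;60 -0.6 -0.5 0 0;60 0 0 0 0"

```text
time: 70.55
tool_pos: [0.51, -0.2628, 0.237]
tool_rot: [0.0, 0.696, 0.718, 0.0]
contact_force: [0.1, 0.3, -0.0]
gripper_width: 0.703
```

```bash
python3 go.py .55 -.07 .2 92
python3 - <<'E'
from h import *
f=[np.mean([manip.grab_frame(n) for _ in range(3)],0) for n in('top','side')]
for n,i in(('top',0),('side',1)): np.save(f'pics/y_{n}.npy',f[i])
g=lambda im,c:cv2.resize(im[c[1]:c[3],c[0]:c[2]].astype(float),(c[2]*5-c[0]*5,c[3]*5-c[1]*5),interpolation=2)
a=g(f[0],(200,140,320,240));b=g(f[1],(270,130,310+20,230))
o=np.hstack([a,np.vstack([b,np.zeros((0,b.shape[1],3))])]);print(o.shape)
save(np.clip(o[:, :800]*1.4,0,255).astype(np.uint8),'y1',s=.88)
for p,h in(((.6453,-.0947),.096),):
    for n in('top','side'): print(n,'foot/rim expected',proj(n,[[*p,.086],[*p,.086+h]]).round(1).tolist())
E
```

```text
t 70.55 tcp [ 0.51   -0.2628  0.237 ] yaw 1.84 tilt [ 0. -0. -1.] w 60.0 F [ 0.1  0.3 -0. ] j6 -0.64
shift 6.38 1.54 1.23 turn -90.2
(500, 900, 3)
top foot/rim expected [[298.8, 172.4], [301.3, 163.9]]
side foot/rim expected [[322.3, 224.5], [323.6, 201.6]]
```

View pics/y1.png

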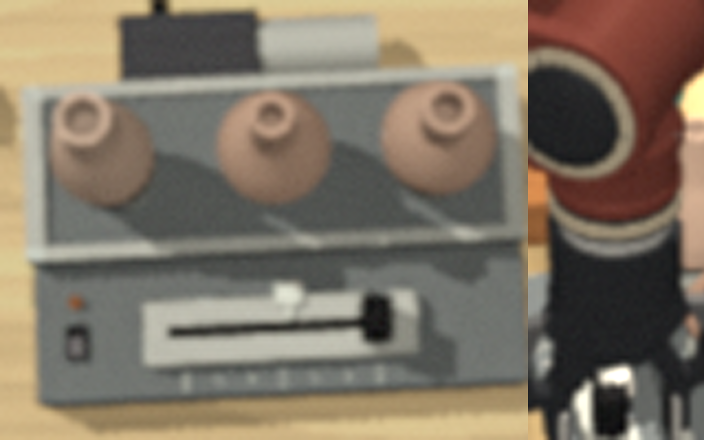

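Run:
```python
from h import *
a=np.load('pics/y_top.npy').astype(np.float32);s=8
x0,y0=255,200
c=cv2.resize(a[y0:y0+22,x0:x0+45],None,fx=s,fy=s,interpolation=cv2.INTER_CUBIC);g=c.min(2)
to=lambda q:(np.array(q,float)+.5)/s-.5+[x0,y0]
print(np.percentile(g,[5,50,90,98,100]))
yh=np.array([-.0365,.9993]);yh=np.array([-.0073,.2002]);yh/=np.linalg.norm(yh)
for thr in (np.percentile(g,98)-8,np.percentile(g,98)):
    m=(g>thr).astype(np.uint8);n,l,st,ce=cv2.connectedComponentsWithStats(m);k=1+np.argmax(st[1:,4])
    p=plane('top',[to(ce[k])],.059)[0];print('clip',thr,st[k],to(ce[k]),p,'s=',p[:2]@yh)
    ys,xs=np.nonzero(l==k)
    for r in range(ys.min(),ys.max()+1,6): print('  row',r/s+y0, to((xs[ys==r].mean(),r))[0].round(2),(xs[ys==r].max()-xs[ys==r].min())/s)
d=(c.max(2)<55).astype(np.uint8);n,l,st,ce=cv2.connectedComponentsWithStats(cv2.morphologyEx(d,cv2.MORPH_OPEN,np.ones((25,25))));k=1+np.argmax(st[1:,4])
X,Y,w,h,_=st[k];L,Rr=to((X-.5,Y+h/2)),to((X+w-.5,Y+h/2))
print('slide',L,Rr,plane('top',[L],.056)[0][:2]@yh,plane('top',[L],.095)[0][:2]@yh,plane('top',[Rr],.095)[0],plane('top',[Rr],.095)[0][:2]@yh, 'rows',to((X,Y)),to((X,Y+h)), plane('top',[(Rr+L)/2],.095))
```

```text
[ 29.27075396  81.15041351 127.02591782 131.78174133 151.89556885]
clip 123.78174 [   0  126  212   39 5721] [267.54298855 217.92744931] [ 0.52678173 -0.00913991  0.059     ] s= -0.028329411836950424
  row 215.75 279.5 0.625
  row 216.5 277.01 6.375
  row 217.25 269.0 22.875
  row 218.0 267.69 26.25
  row 218.75 267.75 26.375
  row 219.5 265.97 23.75
  row 220.25 259.92 13.5
clip 131.78174 [  61   41   44   36 1183] [264.78999366 206.76717033] [ 0.55738428 -0.00208553  0.059     ] s= -0.022394847169896863
  row 205.125 264.31 0.0
  row 205.875 264.69 4.25
  row 206.625 264.94 5.0
  row 207.375 264.94 5.25
  row 208.125 264.69 5.0
  row 208.875 264.75 2.875
slide [281.875 212.   ] [288.625 212.   ] -0.06806855486868407 -0.06687067675206732 [ 0.53777612 -0.06500221  0.095     ] -0.0845552328161168 rows [281.9375 206.8125] [281.9375 217.1875] [[ 0.53791185 -0.05614917  0.095     ]]
```

Request:
drive_tool:
  commands: "45 0.8 0.16 0 0;45 0.8 0.16 0 0;45 0.8 0.16 0 0;45 0.8 0.16 0 0;45 0.8 0.16 0 0;45 0.8 0.16 0 0;45 0.8 0.15 0 0;45 0.8 0.06 0 0"

```text
time: 71.85
tool_pos: [0.5394, -0.0673, 0.2367]
tool_rot: [-0.0, 0.694, 0.72, 0.0]
contact_force: [-0.0, 0.1, 0.0]
gripper_width: 0.522
```

Request:
drive_tool:
  commands: "45 0.4 0 0 -10;45 0 0 0 -10;45 0 0 0 -10;45 0 0 0 -10;45 0 0 0 -10;45 0 0 0 -10;45 0 0 0 -10;45 0 0 0 -10"

```text
time: 72.85
tool_pos: [0.5389, -0.0561, 0.2367]
tool_rot: [-0.0, 0.067, 0.998, 0.0]
contact_force: [-0.9, -0.4, 0.4]
gripper_width: 0.527
```

Request:
drive_tool:
  commands: "45 0 0 0 -10;45 0 0 0.6 -0.2;45 0 0 0.8 0;45 0 0 0.8 0;45 0 0 0.8 0;45 0 0 0 0;45 0 0 0 0;45 0 0 0 0"

```text
time: 73.85
tool_pos: [0.5396, -0.0569, 0.148]
tool_rot: [0.001, -0.019, 1.0, -0.0]
contact_force: [-2.0, 0.2, 0.3]
gripper_width: 0.53
```

```bash
python3 go.py .539 -.0567 .074 92.1
```

```text
t 73.85 tcp [ 0.5396 -0.0569  0.148 ] yaw 92.14 tilt [ 0.002 -0.001 -1.   ] w 45.3 F [-2.   0.2  0.3] j6 -1.85
shift 0.02 0.01 2.47 turn 0.0
```

Request:
drive_tool:
  commands: "45 0 0 0.5 0;45 0 0 0.6 0;45 0 0 0.6 0;45 0 0 0.4 0;45 0 0 0.2 0;45 0 0 0 0;12 0 0 0 0;12 0 0 0 0"

```text
time: 74.85
tool_pos: [0.5394, -0.0569, 0.0788]
tool_rot: [0.001, -0.019, 1.0, -0.0]
contact_force: [-1.0, -0.2, 2.4]
gripper_width: 0.217
```

Request:
drive_tool:
  commands: "12 0 0 0 0;12 0 0 0 0;12 0 0 0 0;12 0 0 0 0;12 0 0 0 0;12 0 0 0 0;12 0 0 0 0;12 0 0 0 0"

```text
time: 75.85
tool_pos: [0.5394, -0.0569, 0.0788]
tool_rot: [0.001, -0.019, 1.0, -0.0]
contact_force: [-2.0, 0.9, 5.8]
gripper_width: 0.217
```

```bash
python3 go.py .539 -.0567 .074 92.1;python3 -c "
from h import *
yh=np.array([-.0073,.2002]);yh/=np.linalg.norm(yh);print(manip.state()['tool_pos'][:2]@yh)"
```

```text
t 75.85 tcp [ 0.5394 -0.0569  0.0788] yaw 92.17 tilt [ 0.001 -0.    -1.   ] w 18.6 F [-2.   0.9  5.8] j6 -1.85
shift 0.01 0.01 0.16 turn 0.1
-0.07652221001567959
```

Request:
drive_tool:
  commands: "12 0 0.15 0 0;12 0 0.3 0 0;12 0 0.3 0 0;12 0 0.3 0 0;12 0 0.3 0 0;12 0 0.25 0 0;12 0 0.13 0 0;12 0 0.06 0 0"

```text
time: 76.85
tool_pos: [0.5376, -0.0034, 0.0788]
tool_rot: [0.001, -0.019, 1.0, -0.001]
contact_force: [-0.5, -2.4, 5.7]
gripper_width: 0.214
```

Request:
drive_tool:
  commands: "12 0 0 0 0;12 0 0 0 0;45 0 0 0 0;45 0 0 0 0;45 0 0 0 0;45 0 0 -0.4 0;45 0 0 -0.9 0;45 0 0 -0.9 0"

```text
time: 77.85
tool_pos: [0.5368, -0.0031, 0.1451]
tool_rot: [0.0, -0.019, 1.0, -0.0]
contact_force: [-0.5, 0.0, 0.4]
gripper_width: 0.527
```

Request:
drive_tool:
  commands: "45 0 0 -0.9 0;45 0 0 -0.9 0;45 0 0 -0.9 0;45 0 0 -0.9 0;45 0 -0.9 0 0;45 0 -0.9 0 0;45 0 -0.9 0 0;45 0 -0.9 0 0"

```text
time: 78.85
tool_pos: [0.5409, -0.1119, 0.2527]
tool_rot: [0.001, -0.019, 1.0, -0.0]
contact_force: [1.5, -0.7, -0.3]
gripper_width: 0.528
```

Request:
drive_tool:
  commands: "45 -0.2 -0.9 0 0;45 -0.4 -0.9 0 0;45 -0.4 -0.9 0 0;45 -0.4 -0.9 0 0;45 -0.4 -0.9 0 0;45 0 0 0 0;45 0 0 0 0;45 0 0 0 0"

```text
time: 79.85
tool_pos: [0.5997, -0.2431, 0.2521]
tool_rot: [0.0, -0.019, 1.0, 0.0]
contact_force: [0.8, -1.0, -0.6]
gripper_width: 0.529
```

```bash
python3 - <<'E'
from h import *
f=np.mean([manip.grab_frame('top') for _ in range(4)],0).astype(np.float32);np.save('pics/z_top.npy',f)
b=np.mean([manip.grab_frame('side') for _ in range(4)],0).astype(np.float32)
yh=np.array([-.0073,.2002]);yh/=np.linalg.norm(yh);xh=np.array([yh[1],-yh[0]])
t=lambda n,im,z:cv2.remap(im,*[np.ascontiguousarray(k) for k in proj(n,np.array([[*(xh*x+yh*s),z] for x in np.arange(.60,.50,-.0005) for s in np.arange(.04,-.1,-.0005)])).astype(np.float32).reshape(200,-1,2).transpose(2,0,1)],cv2.INTER_CUBIC)
A=np.vstack([t('top',f,.059),t('top',f,.095),t('side',b,.059)])   # 0.5 mm/px; col -> s=.04-.0005*col
B=cv2.resize(b[120:270,270:350],(320,600));o=np.hstack([cv2.resize(A,(400,600)) if 0 else np.pad(A,((0,0),(0,0),(0,0))),B])
save(np.clip(o*1.4,0,255).astype(np.uint8),'z1');print(A.shape)
E
python3 go.py .5 -.3 .2 92
```

```text
(600, 280, 3)
t 80.25 tcp [ 0.5999 -0.2437  0.2517] yaw 92.19 tilt [-0.  0. -1.] w 44.9 F [ 0.3 -0.7  0.3] j6 -2.11
shift 3.40 -1.75 1.72 turn 0.2
```

View pics/z1.png

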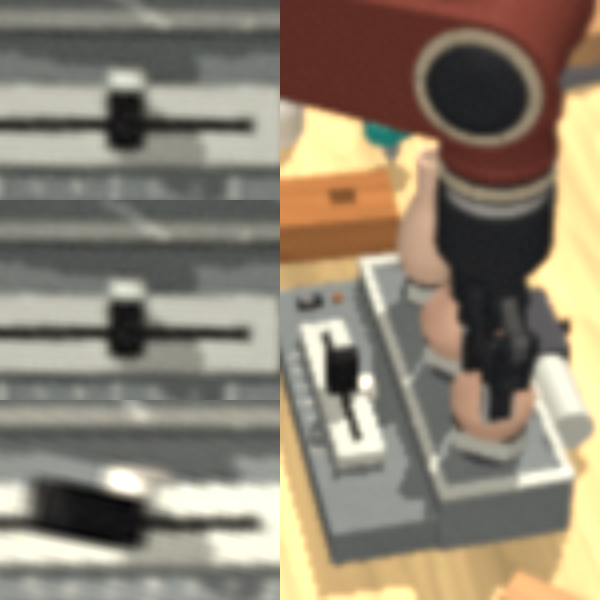

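Run:
```python
from h import *
f=np.load('pics/z_top.npy');s=8;x0,y0=255,198
c=cv2.resize(f[y0:y0+25,x0:x0+25],None,fx=s,fy=s,interpolation=cv2.INTER_CUBIC)
to=lambda q:(np.array(q,float)+.5)/s-.5+[x0,y0]
yh=np.array([-.0073,.2002]);yh/=np.linalg.norm(yh)
m=(c.min(2)[:85]>125).astype(np.uint8);n,l,st,ce=cv2.connectedComponentsWithStats(m);k=1+np.argmax(st[1:,4])
print('clip',to(ce[k]),st[k],plane('top',[to(ce[k])],.059)[0][:2]@yh)
d=cv2.morphologyEx((c.max(2)<55).astype(np.uint8),cv2.MORPH_OPEN,np.ones((25,25)));n,l,st,ce=cv2.connectedComponentsWithStats(d);k=1+np.argmax(st[1:,4])
print('slide',to(ce[k]),plane('top',[to(ce[k])],.085)[0][:2]@yh)
save(np.clip(f*1.5,0,255).astype(np.uint8),'final',(130,130,460,290),2.4)
```

```text
clip [264.61377298 205.50733734] [ 60  54  43  20 707] -0.022087673513138614
slide [265.422729   213.10640182] -0.02351561792840902
```

View pics/final.png

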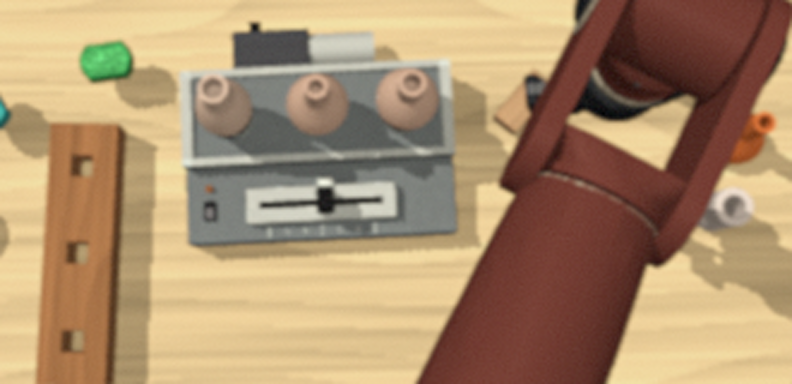

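The slide is within about 1.4 mm of the clip, all vases are upright and the clip has not moved.

```bash
python3 -c "
from plant import manip
print(manip.job_done())"
```

```text
the job is handed in; nothing more can be done
None
```

The spinner is loaded and the job was handed in at about 80 s, with the robot clear of everything.

- **Rests:** All three are in the hubs. Each met a firm stop of 5–6 N at the expected shoulder height. Their long axes matched the slots to about 2° in the top view.
- **Vases:** The three bisque vases on the bench (vase2, vase3, vase1) stand upright, one to a rest. Their rims were within about 1 px of the expected position when last measured. The largest offset was 2–3 mm, for vase3 in the top view only; the side view showed it centred. I did not get a side-view check of vase1 because the gripper hid it.
- **Speed slide:** It was moved last, level with the clip. The last image put the slide at -23.5 mm and the clip at -22.1 mm along the track, so they disagree by about 1.4 mm, roughly the measuring error. The clip reads where it did before the move, to 0.3 mm.
- **Other objects:** I never went for the jar, sanding block, kiln prop or any look-alike. I saw no shift in the rack and no loosening of the grip.

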